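Pack the control-unit kit into its tight case

TASK

Swing the counterweighted hold-down arm up off the blue case, past its balance point, so that it rests open by itself. Then pack the three kit parts fully home in the case, all upright: they interlock and only one order fits - the silver elbow with its post at the hinge end, the black connector block with its orange post at the other end, and the green control module between the posts with its deep dark end next to the elbow's post, its green top flush with the rim. Leave the arm open and do not disturb the other things on the bench.

Things in the scene. Friction and masses are not known exactly. Their poses are not given: they have to be found in the camera images.
- case_in (a point): Centre of the inner floor of the blue open-topped case, 12 mm above the table. y runs along the case, the arm's hinge lying beyond its -y end; x runs across. Interior 60 (x) by 200 (y) by 60 mm deep, walls 5 mm, rim 72 mm above the table. Fixed base plate 104 mm wide, 8 thick, y -205 to +135. Packed parts have the case's yaw; clearance 3 mm each side in x, about 5 mm between neighbours in y.
- hold_arm (a joint): Angle of the steel hold-down arm (36 mm wide): 0 lying level above the case's mouth (start), growing as its free end rises; stop at 1.92 rad, leaning outward beyond the -y end. A grey counterweight on a cranked tail makes it fall shut below about 0.85 rad and swing open by itself, damped, above that. Lifting takes about 1 to 2 N at the handle.
- bar_handle (a point): Middle of the free part of the red round handle at the arm's free end: 16 mm diameter, parallel to the case's x axis, reaching from the arm to the case's -x (robot) side; this point is 68 mm from the arm's centre line, 22 mm short of the handle's end, 33 mm outside the case wall and 95 mm above the table at start. It swings on a 235 mm radius about hinge_point's x axis. Axes turn with the arm.
- hinge_point (a point): Point on the hinge axis of the hold-down arm (axis along the case's x), 95 mm above the table, 145 mm from the case centre towards -y. Axes as case_in.
- elbow_grip (a point): Silver L-shaped elbow on its foot; 54 mm wide (x), 128 long (y), 0.35 kg or so. Point in its 30 x 30 mm post, 86 mm above the underside, post top at 104. Foot 20 mm high, from 15 mm on this point's -y side to 113 on its +y side; upright under the post 54 mm wide up to 60 high. Home: this point at (0, -83, 86) mm in case_in's axes.
- connector_grip (a point): Black connector block, 54 mm wide (x), 94 long (y), 0.22 kg or so. Point in its orange 30 x 30 mm post, 86 mm above the underside, post top at 104. Leg 0 to 21 mm high, y from -45 to +17 mm of this point; arm with brass contacts 21 to 40 high, y -77 to +17, overhanging, goes above the elbow's foot; 60 high under the post. Home: this point at (0, 81, 86) mm in case_in's axes.
- module_grip (a point): Green control module, 54 mm wide (x), 121 long (y), 0.33 kg or so. Point in its white rib (24 in x, 50 in y), 66 mm above the underside, rib top at 84. Dark deep end 0 to 20.5 mm high, y from -46 to +16 mm of this point, rests on the elbow's foot; green plate 20.5 to 40 high, y -46 to +75, lies over the connector's arm. Home: this point at (0, -17, 86) mm in case_in's axes.
- multimeter: Bystander: yellow meter lying flat, 85 x 170 x 40 mm; origin at centre of underside.
- spray_can: Bystander: red can, 54 mm diameter, 150 mm high; origin at centre of underside.
- screwdriver: Bystander: screwdriver, 190 mm long, lying along its x axis.
- cover: Bystander: finned aluminium cover, 100 x 100 x 18 mm; origin at centre of underside.
- tape_roll: Bystander: blue ring-shaped spool, 90 mm diameter, 24 mm high; origin at centre of underside.
- brush: Bystander: brush, 170 mm long, lying along its x axis.
- plug: Bystander: black plug shell, 118 x 50 x 30 mm; origin at centre of underside.
Mind the look-alikes: they are no part of the job. Leave any purple look-alike of the part that bears module_grip alone.

How it is judged (in metres and radians):
On the way, in this order (a step that is already met when the one before it is completed fails the run):
1. the hold-down arm rests open by itself, not touched by the fingers (value of joint hold_arm above 1.75 rad and contact force between hold_arm and the fingers below 0.3 N and velocity of joint hold_arm below 0.1 rad/s), for 0.3 s.
2. the silver elbow stands fully home at the hinge end (x of elbow_grip in the frame of case_in between -0.006 and 0.006 m and y of elbow_grip in the frame of case_in between -0.093 and -0.073 m and z of elbow_grip in the frame of case_in between 0.082 and 0.09 m and angle between elbow_grip's own z axis and vertical below 0.06 rad), for 0.2 s.
3. the connector block stands fully home at the other end (all of step 2 and x of connector_grip in the frame of case_in between -0.006 and 0.006 m and y of connector_grip in the frame of case_in between 0.071 and 0.091 m and z of connector_grip in the frame of case_in between 0.082 and 0.09 m and angle between connector_grip's own z axis and vertical below 0.06 rad), for 0.2 s.
4. the control module lies fully home between the posts (all of step 3 and x of module_grip in the frame of case_in between -0.006 and 0.006 m and y of module_grip in the frame of case_in between -0.027 and -0.007 m and z of module_grip in the frame of case_in between 0.082 and 0.09 m and angle between module_grip's own z axis and vertical below 0.06 rad), for 0.2 s.
At the end, for the whole second after the job is handed in: The arm rests open (over 1.75 rad) and elbow, connector and module are at rest, fully home in the case: within 6 mm across, 10 mm along and 4 mm in height of their places, tilted less than 0.06 rad (all of step 4 and value of joint hold_arm above 1.75 rad and linear speed of each of elbow, connector, module below 0.02 m/s); the robot touches nothing.
It fails at once if a bystander is moved more than 30 mm (distance of any of multimeter, spray_can, screwdriver, cover, tape_roll, brush, plug from where it was at the start of the episode above 0.03 m).
It also fails if it takes over 72 s, if anything falls off the work surface, if the arm or the gripper's body presses on something with over 40 N, if the wrist force passes 120 N, or if a joint passes its speed limit or range.

ROBOT

A 6-joint arm with a two-finger parallel gripper is mounted at the origin on the work surface. World frame = base frame: x ahead of the robot, y to its left, z up, the work surface at z = 0. Lengths are in mm, angles in rad, forces in N, time in s.
With the tool pointing down it reaches from about 275 to 1000 mm from the base axis. Payload 8.4 kg.
Tool frame: the origin (TCP) lies at the very end of the fingers, on their centre line; the grasp point (between the pads) lies 19 mm behind it; z points along the fingers, y is the direction in which the jaws open and shut (so a half turn about z gives the same grasp; the last joint's range is limited). The gripper opens to 85 mm and grips with 20 to 120 N. Pads are 22 mm wide; open, the fingers measure 114 mm over their backs; the gripper's body (76 mm by 85 mm) begins 54 mm behind the grasp point. The pads swing forward as they close: fully open they stand 13 mm farther back than shut.
Start: joints at [1.108, 0.353, 1.633, -0, 1.155, -0.002], TCP at [277.914, 559.814, 231.281] pointing down, gripper open.
Joint ranges: [-2.63, 2.63], [-0.92, 2.1], [0.06, 2.66], [-1.3, 4.44], [0, 2.69], [-3.02, 3.02]. Speed limits (rad/s): [2.22, 2.22, 2.79, 3.14, 3.14, 3.14].

INTERFACE

Orientations are given as [roll, pitch, yaw] about the fixed x, y, z axes, in that order (R = Rz(yaw) Ry(pitch) Rx(roll)).
In Python, from rig import r gives the robot as it stands.
- The arm moves only by the tool jog_arm, never from a script. Its argument "moves" is a list of rows, each an object with "grip": the gripper command: -1 is fully open, 1 is shut, values between are in proportion; "translation": the shift along the tool's x, y, z in m, a list of three; "twist": the turn, a rotation vector about the tool's x, y, z in rad, a list of three. In form: [{"grip": grip, "translation": [dx, dy, dz], "twist": [ax, ay, az]}, ...]. A call has 1 to 10 rows; each row shifts and turns the commanded pose from where the row before left it, along the tool's axes as they then stand; what a row does not reach is not made up. A row lasts 1/12 s, in which the tool goes at most 41.7 mm and 7.16 degrees, less where a joint would pass 70% of its speed; a pose out of reach is approached as far as the arm can. A call with a gripper value outside its range is refused whole. The fingers move at their own pace and stop on an object; "squeeze" is the grip in N (left out, the last holds). Time passes only in rows, so rows that do not move let the fingers close. It gives the time, the measured TCP pose, the force and the opening at its end, in the units of the state.
- r.sense(): the state, without advancing time (a new reading comes with each control period).
- r.grab_frame(name): name is "scene" or "top" or "wrist"; returns (picture, depth): 384x512x3 uint8, red, green, blue; 384x512 float32, mm along the optical axis (not along the pixel's ray), 0 where there is no reading.
- r.calibration(name): a dict with "fx", "fy", "cx", "cy" (pixels), "R" (3x3) and "t" (3): a world point X has camera coordinates R X + t. Camera axes: x right, y down, z forward; pixel columns grow to the right and rows downward; lengths in mm; the calibration is good to about 2 mm. A picture is of the moment at which its call begins: read the wrist's pose just before it. calibration takes no time and is no camera call; for the wrist camera it gives the pose at the moment of the call.
- r.sign_off(): hands the job in, once; it reports no verdict.
The state is a dict: "clock": time; "qpos": joint angles; "qvel": joint speeds; "joint_efforts": joint torques, N m; "eef_pos": TCP position; "tcp_rot": TCP orientation; "contact_force": force on the tool from outside, world axes, zero at the start; "wrist_torque": the same for the moment, N m; "opening": opening from 0.0 (shut) to 1.0 (fully open).
Only numpy, scipy, OpenCV 4.12 (cv2) and the standard library are available. Lean on these libraries where they do the work, as an engineer would, in place of code of your own. Each camera call takes 0.05 s, during which the arm holds its last target.

## Working session

There is one attempt and no reset: what is moved stays moved. The work goes in short steps, Python scripts to look and compute and a tool call to move; the robot and the scene stay as the last step left them, time stands still between calls to the robot, and variables do not carry over. Pictures are saved under pics/ and viewed, and the job is handed in when it is done.

Besides the shell and the picture viewer there is one more tool, called as name(argument=value, ...) on one line, values as JSON. jog_arm: Moves the arm, as the interface text tells. Its arguments: {"type":"object","properties":{"moves":{"type":"array"},"squeeze":{"type":"number"}},"required":["moves"]}

```bash
ls; mkdir -p pics; python3 - <<'E'
from rig import r
import cv2,numpy as np
print(r.sense())
for n in ("scene","top","wrist"):
    c=r.calibration(n); 
    print(n,c)
    p,d=r.grab_frame(n); np.savez(f'pics/{n}0.npz',p=p,d=d,**c)
    cv2.imwrite(f'pics/{n}0.png',p[:,:,::-1])
E
```

```text
pics
{'clock': 0.0, 'qpos': array([ 1.10760189e+00,  3.53655268e-01,  1.63412622e+00,  1.69267550e-05,
        1.15520679e+00, -2.43119364e-03]), 'qvel': array([ 0.00020071,  0.00135359, -0.00141729,  0.00039357, -0.00091593,
        0.00019602]), 'joint_efforts': array([-4.62963126e-04, -6.05243111e+01, -3.42061365e+01, -9.31750105e-05,
        9.40108235e-03, -5.60659078e-05]), 'eef_pos': array([277.69574524, 559.39029801, 230.56062457]), 'tcp_rot': array([-3.14019707e+00, -1.88693504e-05,  2.68082255e+00]), 'contact_force': array([-0.05019372, -0.18941457, -0.52203406]), 'wrist_torque': array([0.0177992 , 0.03707849, 0.00246466]), 'opening': 1.0009379352381025}
scene {'fx': 384.6191564230941, 'fy': 384.6191564230941, 'cx': 252.76463803375555, 'cy': 187.57197053820724, 'R': array([[-0.78250495,  0.62263725, -0.00297452],
       [ 0.50618247,  0.63335294, -0.58535746],
       [-0.36258144, -0.45955076, -0.81076988]]), 't': array([ 373.61033255, -266.58379213, 1420.15134265])}
top {'fx': 405.13629712758694, 'fy': 405.13629712758694, 'cx': 253.32729324231448, 'cy': 201.85713234727572, 'R': array([[ 2.95800171e-04, -9.99973768e-01, -7.23712605e-03],
       [-9.95263898e-01,  4.09125904e-04, -9.72090851e-02],
       [ 9.72094960e-02,  7.23160475e-03, -9.95237669e-01]]), 't': array([  69.10184375,  530.62131329, 1622.92031704])}
wrist {'fx': 316.5091647559586, 'fy': 316.5091647559586, 'cx': 254.47180823770486, 'cy': 196.19276793016897, 'R': array([[ 0.4446325 ,  0.89571153, -0.00167098],
       [ 0.85123389, -0.4219717 ,  0.31199479],
       [ 0.27875222, -0.14014542, -0.95008234]]), 't': array([-623.35985493,  -41.56662387,  380.70186402])}
```

View pics/scene0.png

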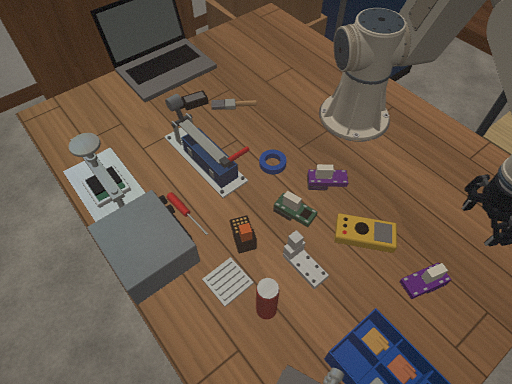

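View pics/top0.png

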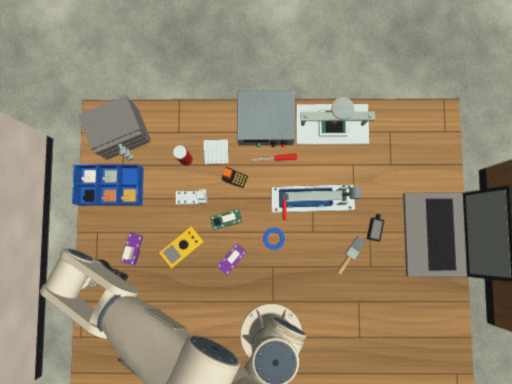

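View pics/wrist0.png

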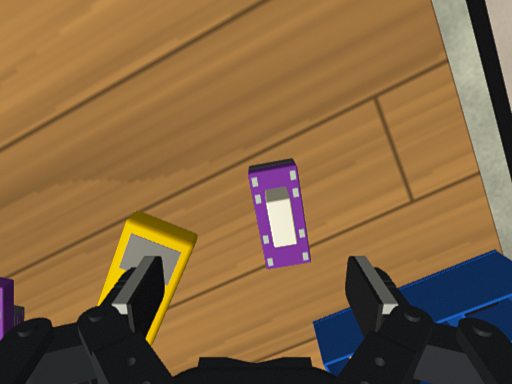

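```bash
cat > h.py <<'E'
import cv2,numpy as np
def load(n): 
    z=np.load(f'pics/{n}.npz'); return z
def cloud(z):
    d=z['d'].astype(float); v,u=np.mgrid[:d.shape[0],:d.shape[1]]
    c=np.stack([(u-z['cx'])/z['fx']*d,(v-z['cy'])/z['fy']*d,d],-1)
    w=(c-z['t'])@z['R']; w[d<=0]=np.nan
    return w
def grab(r,n,name):
    s=r.sense(); c=r.calibration(n); p,d=r.grab_frame(n)
    np.savez(f'pics/{name}.npz',p=p,d=d,eef=s['eef_pos'],rot=s['tcp_rot'],**c); cv2.imwrite(f'pics/{name}.png',p[:,:,::-1]); return s
def ray(z,u,v,h):
    d=z['R'].T@np.array([(u-z['cx'])/z['fx'],(v-z['cy'])/z['fy'],1.]); o=-z['R'].T@z['t']
    return o+d*(h-o[2])/d[2]
E
python3 - <<'E'
from h import *
z=load('top0'); w=cloud(z); p=z['p']
hsv=cv2.cvtColor(p,cv2.COLOR_RGB2HSV)
cv2.imwrite('pics/topcrop.png',cv2.resize(p[140:280,160:370][:,:,::-1],None,fx=3.8,fy=3.8,interpolation=cv2.INTER_CUBIC))
z2=load('scene0')
cv2.imwrite('pics/scenecrop.png',cv2.resize(z2['p'][80:300,150:350][:,:,::-1],None,fx=2.7,fy=2.7,interpolation=cv2.INTER_CUBIC))
for nm,zz in (('top',z),('scene',z2)):
    w=cloud(zz); 
    # table check
    print(nm,np.nanmedian(w[...,2]))
    for (a,b) in ([(265,180),(225,205),(190,205)] if nm=='top' else [(200,220),(250,110)]): print(w[b,a])
E
```

```text
top -1.648041859426285
[624.06422538  20.82651111   2.37844749]
[520.58704809 186.72654504  -4.65687595]
[520.13903968 331.07617664   0.89896434]
scene 0.3787368525183003
[nan nan nan]
[ 277.66017305 -267.8358264    -6.31417685]
```

View pics/topcrop.png

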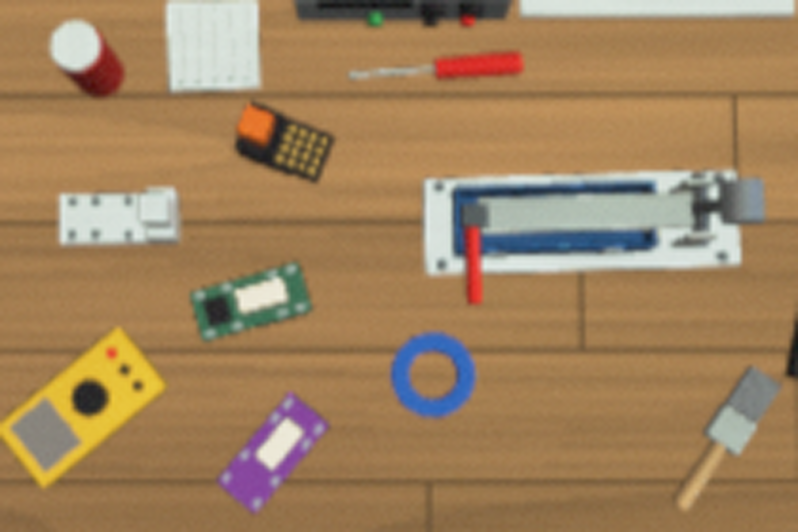

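View pics/scenecrop.png

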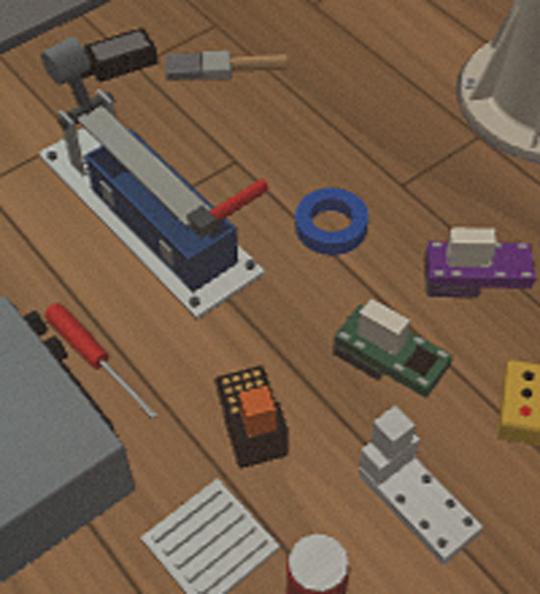

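```bash
python3 - <<'E'
from h import *
z=load('top0'); w=cloud(z); p=z['p']; hsv=cv2.cvtColor(p,cv2.COLOR_RGB2HSV)
f=lambda x,y:(160+(x+.5)/3.8-.5,140+(y+.5)/3.8-.5)
C=[ray(z,*f(x,y),8) for x,y in [(425,180),(738,172),(742,264),(428,274)]]
for c in C: print(c.round(1))
c=np.array(C); d=(c[0]+c[3]-c[1]-c[2])[:2]/2; print('len',np.linalg.norm(d),'wid',np.linalg.norm((c[0]-c[3])),np.linalg.norm(c[1]-c[2]))
u=d/np.linalg.norm(d); cen=c.mean(0)[:2]; print('case center',cen+u*35,'yaw',np.arctan2(-u[0],u[1]))
# red handle
m=((hsv[...,0]<6)|(hsv[...,0]>174))&(hsv[...,1]>170)
mm=np.zeros_like(m); mm[195:225,275:295]=1; m&=mm
v,uu=np.nonzero(m); print('handle px',uu.mean(),v.mean(),v.min(),v.max(),uu.min(),uu.max(), ray(z,uu.mean(),v.mean(),95), np.nanmedian(w[m],0))
for vv in (v.min()-.5,v.max()+.5): print(ray(z,uu[v==int(vv+.5) if 0 else v==round(vv)].mean() if 0 else uu.mean(),vv,95))
E
```

```text
[594.   -5.7   8. ]
[ 602.5 -345.4    8. ]
[ 502.4 -347.3    8. ]
[491.6  -8.5   8. ]
len 339.3598613810957 wid 102.41109976513616 100.17835931258693
case center [ 546.63040778 -141.73782571] yaw 0.0283845657139761
handle px 284.2089552238806 210.07462686567163 200 219 283 286 [491.73183192 -51.5575794   95.        ] [487.58980663 -50.49960951 102.42806379]
[533.08154072 -51.85158807  95.        ]
[455.05288322 -51.29678121  95.        ]
```

jog_arm(moves=[{"grip": -1,"translation": [0,0,0],"twist": [0,0,-0.122]},{"grip": -1,"translation": [0,0,0],"twist": [0,0,-0.122]},{"grip": -1,"translation": [0,0,0],"twist": [0,0,-0.122]},{"grip": -1,"translation": [0,0,0],"twist": [0,0,-0.122]},{"grip": -1,"translation": [-0.0105,-0.0365,0],"twist": [0,0,0]},{"grip": -1,"translation": [-0.0105,-0.0365,0],"twist": [0,0,0]},{"grip": -1,"translation": [-0.0105,-0.0365,0],"twist": [0,0,0]},{"grip": -1,"translation": [-0.0105,-0.0365,0],"twist": [0,0,0]},{"grip": -1,"translation": [-0.0105,-0.0365,0],"twist": [0,0,0]},{"grip": -1,"translation": [-0.0105,-0.0365,0],"twist": [0,0,0]}], squeeze=30)

```text
clock: 0.98
eef_pos: [346.9, 340.8, 231.1]
tcp_rot: [-3.141, -0.0, -3.114]
contact_force: [1.0, 1.4, -0.2]
opening: 1.003
```

```bash
python3 - <<'E'
from rig import r
from h import *
grab(r,'wrist','w1'); z=load('w1'); print(-z['R'].T@z['t'], z['eef'], z['rot'])
E
```

```text
[267.15280284 337.59099781 374.11149064] [346.88036713 340.82503681 231.12388559] [-3.14139487e+00 -4.34116887e-05 -3.11396176e+00]
```

View pics/w1.png

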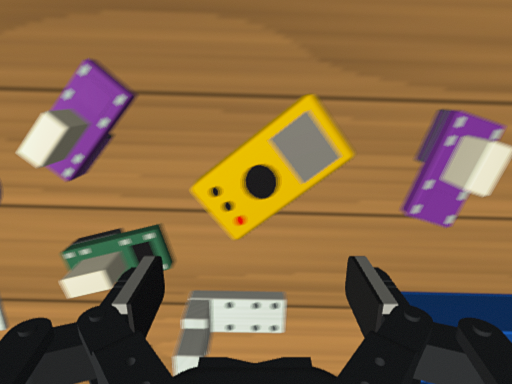

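jog_arm(moves=[{"grip": -1,"translation": [-0.0105,-0.0365,0],"twist": [0,0,0]},{"grip": -1,"translation": [-0.0105,-0.0365,0],"twist": [0,0,0]},{"grip": -1,"translation": [-0.0105,-0.0365,0],"twist": [0,0,0]},{"grip": -1,"translation": [-0.0105,-0.0365,0],"twist": [0,0,0]},{"grip": -1,"translation": [-0.0105,-0.0365,0],"twist": [0,0,0]},{"grip": -1,"translation": [-0.0105,-0.0365,0],"twist": [0,0,0]},{"grip": -1,"translation": [-0.0105,-0.0365,0],"twist": [0,0,0]},{"grip": -1,"translation": [-0.0105,-0.0365,0],"twist": [0,0,0]},{"grip": -1,"translation": [-0.0105,-0.0365,0],"twist": [0,0,0]},{"grip": -1,"translation": [-0.0105,-0.0365,0],"twist": [0,0,0]}])

```text
clock: 1.87
eef_pos: [461.9, -21.3, 231.3]
tcp_rot: [3.142, 0.0, -3.114]
contact_force: [0.4, 0.1, 0.1]
opening: 1.003
```

```bash
python3 - <<'E'
from rig import r
from h import *
s=grab(r,'wrist','w2'); print(s['eef_pos'],s['tcp_rot'])
z=load('w2'); 
E
```

```text
[461.85266942 -21.30248157 231.34364237] [ 3.14154411e+00  1.95865108e-04 -3.11448169e+00]
```

View pics/w2.png

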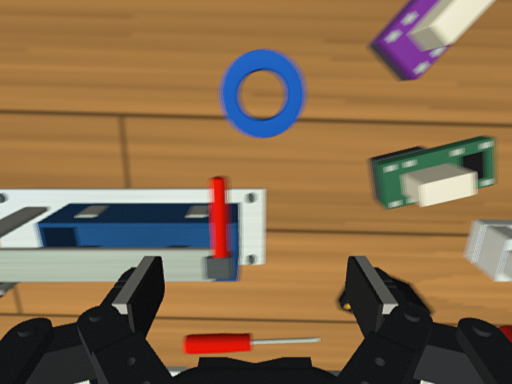

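```bash
python3 - <<'E'
from h import *
z=load('w2')
for u,v,h in [(218,178,95),(220,257,95),(219,218,95),(267,188,8),(268,265,8),(2,188,8),(240,204,72),(240,277,72),(45,204,72)]:
    print(u,v,ray(z,u,v,h).round(1))
p=z['p'];hsv=cv2.cvtColor(p,cv2.COLOR_RGB2HSV)
m=((hsv[...,0]<6)|(hsv[...,0]>174))&(hsv[...,1]>170); m[:170]=0;m[262:]=0;m[:,:200]=0;m[:,240:]=0
v,u=np.nonzero(m);print(u.min(),u.max(),v.min(),v.max(),ray(z,u.mean(),v.mean(),95))
w=cloud(z); print(np.nanmedian(w[m],0))
E
```

```text
218 178 [457.3 -55.8  95. ]
220 257 [538.2 -54.6  95. ]
219 218 [496.5 -55.2  95. ]
267 188 [491.6  -6.5   8. ]
268 265 [596.9  -1.1   8. ]
2 188 [ 500.3 -326.6    8. ]
240 204 [490.1 -36.4  72. ]
240 277 [575.1 -35.3  72. ]
45 204 [ 495.5 -234.    72. ]
209 229 177 257 [496.53487574 -55.27602821  95.        ]
[499.0494972  -54.40871811 102.13471509]
```

jog_arm(moves=[{"grip": -1,"translation": [-0.009,-0.033,0],"twist": [0,0,0]},{"grip": -1,"translation": [0,0,0.038],"twist": [0,0,0]},{"grip": -1,"translation": [0,0,0.038],"twist": [0,0,0]},{"grip": -1,"translation": [0,0,0.038],"twist": [0,0,0]},{"grip": -1,"translation": [0,0,0.02],"twist": [0,0,0]},{"grip": -1,"translation": [0,0,0.02],"twist": [0,0,0]},{"grip": 1,"translation": [0,0,0],"twist": [0,0,0]},{"grip": 1,"translation": [0,0,0],"twist": [0,0,0]},{"grip": 1,"translation": [0,0,0],"twist": [0,0,0]},{"grip": 1,"translation": [0,0,0],"twist": [0,0,0]}], squeeze=30)

```text
clock: 2.75
eef_pos: [472.7, -52.2, 78.7]
tcp_rot: [-3.141, 0.002, -3.114]
contact_force: [-0.1, -0.4, 0.0]
opening: 0.453
```

jog_arm(moves=[{"grip": 1,"translation": [0,0,0],"twist": [0,0,0]},{"grip": 1,"translation": [0,0,0],"twist": [0,0,0]},{"grip": 1,"translation": [0,0,0],"twist": [0,0,0]}])

```text
clock: 3.0
eef_pos: [472.4, -50.8, 78.6]
tcp_rot: [3.14, 0.002, -3.116]
contact_force: [-1.0, 11.9, 7.4]
opening: 0.176
```

jog_arm(moves=[{"grip": 1,"translation": [0,0.001,-0.0235],"twist": [0,0,0]},{"grip": 1,"translation": [0,-0.002,-0.0235],"twist": [0,0,0]},{"grip": 1,"translation": [0,-0.0055,-0.0225],"twist": [0,0,0]},{"grip": 1,"translation": [0,-0.008,-0.022],"twist": [0,0,0]},{"grip": 1,"translation": [0,-0.01,-0.021],"twist": [0,0,0]}])

```text
clock: 3.42
eef_pos: [473.2, -81.0, 191.2]
tcp_rot: [-3.133, 0.003, -3.112]
contact_force: [9.7, -38.5, -26.0]
opening: 0.175
```

jog_arm(moves=[{"grip": 1,"translation": [0,0,0],"twist": [0,0,0]}])

```text
clock: 3.5
eef_pos: [473.4, -82.4, 192.9]
tcp_rot: [-3.132, 0.004, -3.113]
contact_force: [3.5, -25.0, -14.8]
opening: 0.175
```

```bash
python3 - <<'E'
from rig import r
from h import *
s=grab(r,'scene','s1'); print({k:np.round(v,3) for k,v in s.items()})
z=load('s1');cv2.imwrite('pics/s1c.png',cv2.resize(z['p'][40:300,100:350][:,:,::-1],None,fx=2.2,fy=2.2))
E
```

```text
{'clock': np.float64(3.5), 'qpos': array([-0.169,  0.17 ,  1.977, -0.01 ,  0.989, -1.763]), 'qvel': array([ 0.019,  0.039,  0.044,  0.04 , -0.087,  0.029]), 'joint_efforts': array([ 10.695, -52.251, -33.04 ,   5.908,   2.959,  -0.37 ]), 'eef_pos': array([473.353, -82.36 , 192.908]), 'tcp_rot': array([-3.132,  0.004, -3.113]), 'contact_force': array([  3.523, -25.003, -14.846]), 'wrist_torque': array([-3.632, -0.603, -0.031]), 'opening': np.float64(0.175)}
```

View pics/s1c.png

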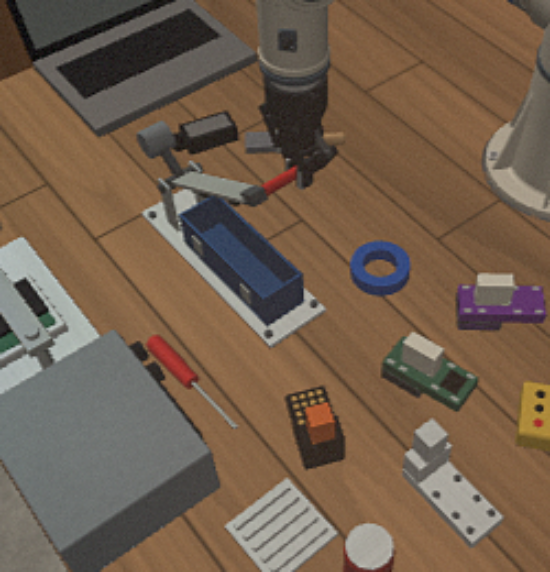

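jog_arm(moves=[{"grip": 1,"translation": [0,-0.012,-0.02],"twist": [0,0,0]},{"grip": 1,"translation": [0,-0.0145,-0.0185],"twist": [0,0,0]},{"grip": 1,"translation": [0,-0.016,-0.017],"twist": [0,0,0]},{"grip": 1,"translation": [0,-0.0175,-0.0155],"twist": [0,0,0]},{"grip": 1,"translation": [0,-0.019,-0.0135],"twist": [0,0,0]},{"grip": 1,"translation": [0,-0.0205,-0.0115],"twist": [0,0,0]}], squeeze=20)

```text
clock: 4.05
eef_pos: [475.6, -177.8, 286.5]
tcp_rot: [-3.14, 0.002, -3.115]
contact_force: [9.4, -6.6, -15.8]
opening: 0.175
```

jog_arm(moves=[{"grip": 1,"translation": [0,-0.0215,-0.0095],"twist": [0,0,0]},{"grip": 1,"translation": [0,-0.0225,-0.0075],"twist": [0,0,0]},{"grip": 1,"translation": [0,-0.023,-0.005],"twist": [0,0,0]},{"grip": 1,"translation": [0,-0.0235,-0.003],"twist": [0,0,0]},{"grip": 1,"translation": [0,-0.0235,-0.0005],"twist": [0,0,0]},{"grip": 1,"translation": [0,-0.0235,0.002],"twist": [0,0,0]},{"grip": 1,"translation": [0,-0.023,0.004],"twist": [0,0,0]},{"grip": 1,"translation": [0,0,0],"twist": [0,0,0]}])

```text
clock: 4.72
eef_pos: [479.8, -340.3, 306.0]
tcp_rot: [-3.138, 0.002, -3.116]
contact_force: [1.2, -2.3, 5.0]
opening: 0.174
```

jog_arm(moves=[{"grip": -0.2,"translation": [0,0,0],"twist": [0,0,0]},{"grip": -0.2,"translation": [0,0,0],"twist": [0,0,0]},{"grip": -0.2,"translation": [0,0,0],"twist": [0,0,0]},{"grip": -0.2,"translation": [0.03,0,0],"twist": [0,0,0]},{"grip": -0.2,"translation": [0.03,0,0],"twist": [0,0,0]},{"grip": -0.2,"translation": [0.03,0,0],"twist": [0,0,0]},{"grip": -1,"translation": [0,0.035,0],"twist": [0,0,0.12]},{"grip": -1,"translation": [0,0.035,0],"twist": [0,0,0.12]}])

```text
clock: 5.38
eef_pos: [389.4, -268.8, 305.4]
tcp_rot: [3.142, -0.0, 2.92]
contact_force: [0.8, -0.0, -0.2]
opening: 0.863
```

```bash
python3 - <<'E'
from rig import r
from h import *
s=grab(r,'scene','s2'); print(s['eef_pos'],s['tcp_rot'],s['contact_force'])
grab(r,'top','t2')
z=load('s2');a=cv2.resize(z['p'][40:300,100:350][:,:,::-1],None,fx=1.6,fy=1.6)
z=load('t2');b=cv2.resize(z['p'][120:280,150:390][:,:,::-1],(400,267)); b=cv2.copyMakeBorder(b,0,a.shape[0]-267,0,0,0)
cv2.imwrite('pics/st2.png',np.hstack([a,b]))
E
```

```text
[ 389.43557235 -268.79315613  305.39384692] [ 3.14155437e+00 -3.57847355e-04  2.92038968e+00] [ 0.75787721 -0.02137228 -0.15010857]
```

View pics/st2.png

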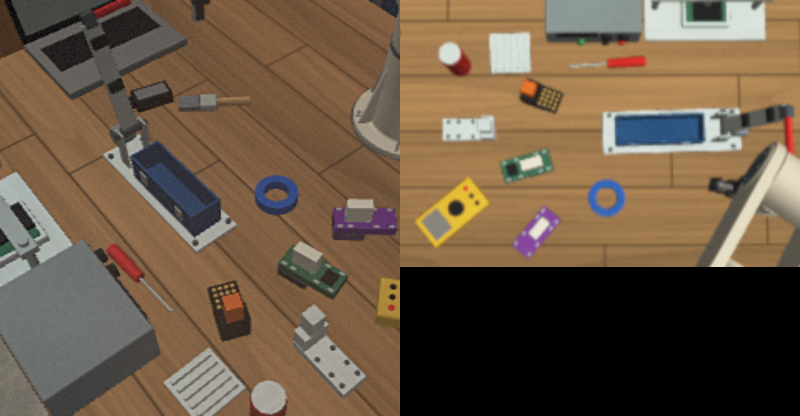

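jog_arm(moves=[{"grip": -1,"translation": [0,0,0],"twist": [0,0,0.122]},{"grip": -1,"translation": [0,0,0],"twist": [0,0,0.122]},{"grip": -1,"translation": [0,0,0],"twist": [0,0,0.122]},{"grip": -1,"translation": [0,0,0],"twist": [0,0,0.122]},{"grip": -1,"translation": [0,0,0],"twist": [0,0,0.122]},{"grip": -1,"translation": [0,0,0],"twist": [0,0,0.122]},{"grip": -1,"translation": [0,0,0],"twist": [0,0,0.122]},{"grip": -1,"translation": [0,0,0],"twist": [0,0,0.122]},{"grip": -1,"translation": [0,0,0],"twist": [0,0,0.122]},{"grip": -1,"translation": [0,0,0],"twist": [0,0,0.122]}])

```text
clock: 6.32
eef_pos: [391.8, -268.6, 305.5]
tcp_rot: [3.141, 0.0, 1.705]
contact_force: [0.2, 0.2, -0.5]
opening: 0.999
```

jog_arm(moves=[{"grip": -1,"translation": [0,0,0],"twist": [0,0,0.112]},{"grip": -1,"translation": [0.032,0.026,0],"twist": [0,0,0]},{"grip": -1,"translation": [0.032,0.026,0],"twist": [0,0,0]},{"grip": -1,"translation": [0.032,0.026,0],"twist": [0,0,0]},{"grip": -1,"translation": [0.032,0.026,0],"twist": [0,0,0]},{"grip": -1,"translation": [0.032,0.026,0],"twist": [0,0,0]},{"grip": -1,"translation": [0.032,0.026,0],"twist": [0,0,0]},{"grip": -1,"translation": [0,0,0],"twist": [0,0,0]}])

```text
clock: 6.98
eef_pos: [546.1, -67.5, 305.5]
tcp_rot: [3.139, -0.002, 1.603]
contact_force: [-1.1, -0.2, -0.4]
opening: 1.001
```

```bash
python3 - <<'E'
from rig import r
from h import *
s=grab(r,'wrist','w3'); print(s['eef_pos'],s['tcp_rot'],s['clock'])
E
```

```text
[546.14095185 -67.49355786 305.45082523] [ 3.13927221e+00 -2.11110120e-03  1.60283132e+00] 6.9833
```

View pics/w3.png

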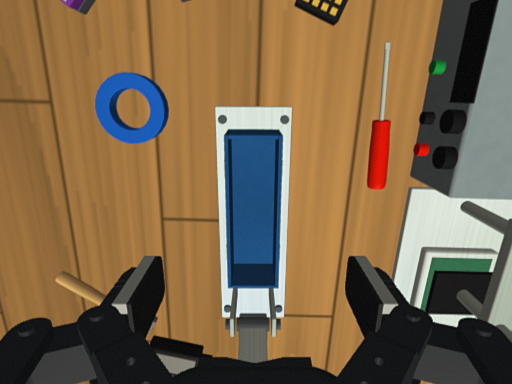

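```bash
python3 - <<'E'
from h import *
z=load('w3');p=z['p'];hsv=cv2.cvtColor(p,cv2.COLOR_RGB2HSV)
b=(hsv[...,0]>100)&(hsv[...,0]<125)&(hsv[...,1]>120); b[:115]=0;b[292:]=0;b[:,:210]=0;b[:,300:]=0
cnt=max(cv2.findContours(b.astype(np.uint8),cv2.RETR_EXTERNAL,cv2.CHAIN_APPROX_NONE)[0],key=cv2.contourArea)
print(cv2.minAreaRect(cnt))
rows=np.arange(150,270); L=[];Rr=[]
for v in rows:
    u=np.nonzero(b[v])[0]; L.append(u.min()-.5);Rr.append(u.max()+.5)
for e in(L,Rr):
    k=np.polyfit(rows,e,1); A=ray(z,np.polyval(k,150),150,72);B=ray(z,np.polyval(k,270),270,72); print(A.round(1),B.round(1),'yaw',-(A-B)[0]/(A-B)[1])
w=(hsv[...,2]>170)&(hsv[...,1]<40); w[:95]=0;w[330:]=0;w[:,:205]=0;w[:,305:]=0
L=[];Rr=[];rows=np.arange(125,270)
for v in rows:
    u=np.nonzero(w[v])[0]; L.append(u.min()-.5);Rr.append(u.max()+.5)
for e in(L,Rr):
    k=np.polyfit(rows,e,1); A=ray(z,np.polyval(k,107),107,8);B=ray(z,np.polyval(k,315),315,8); print('plate',A.round(1),B.round(1),'yaw',-(A-B)[0]/(A-B)[1])
for u in (235,253,270):
    c=np.nonzero(w[95:140,u])[0]; print('plate top row',95+c.min(), ray(z,u,95+c.min()-.5,8))
    c=np.nonzero(b[:,u])[0]; print('blue rows',c.min(),c.max(),ray(z,u,c.min()-.5,72),ray(z,u,c.max()+.5,72))
# brightness profile along col 253 
print(p[120:150,253,2],p[255:300,253,2])
W=cloud(z); print('table z',np.nanmedian(W[150:200,20:90,2]),'floor',np.nanmedian(W[170:230,240:270],axis=(0,1)))
E
```

```text
((252.5, 209.0), (158.0, 57.0), 90.0)
[510.4 -54.8  72. ] [ 515.1 -217.9   72. ] yaw 0.02847766265770584
[578.9 -52.6  72. ] [ 583.5 -215.8   72. ] yaw 0.027672961575335477
plate [491.7  -8.5   8. ] [ 501.5 -342.6    8. ] yaw 0.029351045897986015
plate [594.8  -5.2   8. ] [ 604.3 -339.5    8. ] yaw 0.028289105563082978
plate top row 107 [518.99843569  -6.94599218   8.        ]
blue rows 130 287 [522.91145895 -30.24042421  72.        ] [ 525.70555442 -245.11808664   72.        ]
plate top row 107 [543.1100605   -6.17391812   8.        ]
blue rows 130 287 [543.97829635 -29.56884157  72.        ] [ 550.56313172 -244.35493753   72.        ]
plate top row 107 [565.88715113  -5.44457693   8.        ]
blue rows 130 288 [563.87921995 -28.9344267   72.        ] [ 574.12196213 -245.23919895   72.        ]
[219 218 217 218 218 218 220 222 204 122  57  55  58  54  66 104 133 133
 133 131 129 131 131 131 132 132 132 131 130 131] [130 131 132 133 135 136 136 132 111  62  56  58  57  57  57  58  56  56
  58  59  59  58  58  59  59  58  58  59  56  57  86 127 146 195 234 231
 229 229 228 228 228 228 229 228 228]
table z 0.6385284466340246 floor [ 549.32551715 -135.93407579   12.58821781]
```

```bash
python3 - <<'E'
from h import *
z=load('w3')
print(ray(z,253,129,8)[1]-105,ray(z,253,135,72)[1]-100,ray(z,253,263.6,12)[1]+100,ray(z,253,284.6,72)[1]+100,ray(z,253,287.7,72)[1]+105)
cv2.imwrite('pics/w3c.png',cv2.resize(z['p'][95:340,200:310][:,:,::-1],None,fx=2.4*1,fy=2.4,interpolation=cv2.INTER_CUBIC))
E
```

```text
-140.82886887274958 -135.9392950705217 -141.8088442735915 -139.71867461137515 -139.67580877396747
```

View pics/w3c.png

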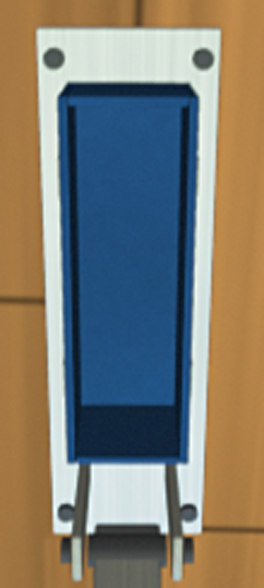

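jog_arm(moves=[{"grip": -1,"translation": [0.039,0,0],"twist": [0,0,0]},{"grip": -1,"translation": [0.039,0,0],"twist": [0,0,0]},{"grip": -1,"translation": [0.039,0,0],"twist": [0,0,0]},{"grip": -1,"translation": [0.039,0,0],"twist": [0,0,0]},{"grip": -1,"translation": [0.039,0,0],"twist": [0,0,0]},{"grip": -1,"translation": [0.039,0,0],"twist": [0,0,0]},{"grip": -1,"translation": [0.039,0,0],"twist": [0,0,0]},{"grip": -1,"translation": [0.039,0,0],"twist": [0,0,0]},{"grip": -1,"translation": [0.03,0,0],"twist": [0,0,0]},{"grip": -1,"translation": [0,0,0],"twist": [0,0,0]}])

```text
clock: 7.87
eef_pos: [533.0, 273.1, 305.3]
tcp_rot: [3.142, -0.002, 1.601]
contact_force: [-0.3, -0.2, 0.0]
opening: 1.002
```

```bash
python3 - <<'E'
from rig import r
from h import *
s=grab(r,'wrist','w4'); print(s['eef_pos'],s['tcp_rot'],s['clock'])
E
```

```text
[533.00667621 273.0677221  305.3009584 ] [ 3.14159089e+00 -1.82660604e-03  1.60119681e+00] 7.8667
```

View pics/w4.png

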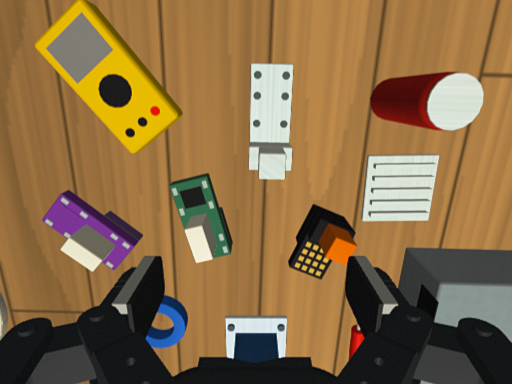

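```bash
python3 - <<'E'
from h import *
z=load('w4');p=z['p'][:,:,::-1]
for n,(x,y,w,h) in dict(a=(235,55,70,135),b=(160,165,80,105),c=(280,195,85,90)).items():
    pass
a=cv2.resize(p[60:190,235:305],None,fx=4,fy=4,interpolation=cv2.INTER_CUBIC)
b=cv2.resize(p[165:270,163:238],None,fx=4,fy=4,interpolation=cv2.INTER_CUBIC)
c=cv2.resize(p[198:283,284:362],None,fx=4,fy=4,interpolation=cv2.INTER_CUBIC)
H=560; f=lambda i:cv2.copyMakeBorder(i,0,H-i.shape[0],0,0,0)
o=np.hstack([f(a[:520]),f(b)]);print(o.shape);cv2.imwrite('pics/ab.png',o);cv2.imwrite('pics/c.png',c)
E
```

```text
(560, 580, 3)
```

View pics/ab.png

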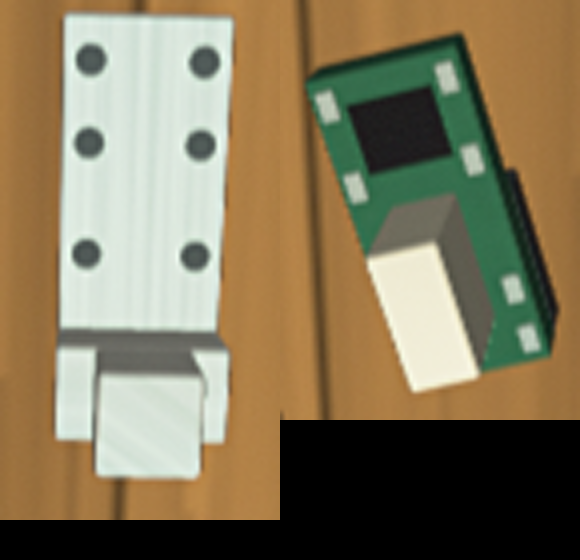

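View pics/c.png

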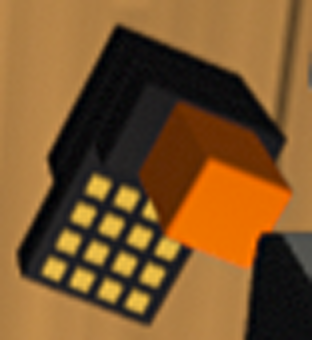

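```bash
cat >> h.py <<'E'
def quad(z,pts,off,h,s=4):
    P=np.array([ray(z,off[0]+(x+.5)/s-.5,off[1]+(y+.5)/s-.5,h)[:2] for x,y in pts]); return P
E
python3 - <<'E'
from h import *
z=load('w4')
def show(n,pts,off,h):
    P=quad(z,pts,off,h); print(n,P.round(1).tolist(),'c',P.mean(0).round(1))
    for i in range(len(P)):
        e=P[(i+1)%len(P)]-P[i]; print('   len %.1f ang %.3f'%(np.hypot(*e),np.arctan2(e[1],e[0])))
show('elbow',[(97,374),(203,375),(200,479),(96,476)],(235,60),104)
show('foot',[(65,14),(233,16),(219,331),(60,331)],(235,60),20)
show('rib',[(87,258),(158,241),(200,376),(135,391)],(163,165),84)
show('plate',[(30,82),(180,40),(270,355)],(163,165),40)
show('conn',[(208,158),(291,191),(250,268),(168,240)],(284,198),104)
W=cloud(z); print(W[168,270],W[240,197],W[245,340])
E
```

```text
elbow [[537.6, 289.1], [566.7, 289.7], [567.6, 260.3], [538.3, 260.2]] c [552.6 274.8]
   len 29.1 ang 0.021
   len 29.5 ang -1.539
   len 29.3 ang -3.141
   len 28.9 ang 1.596
foot [[525.3, 386.9], [577.9, 388.0], [579.9, 289.7], [526.3, 288.0]] c [552.3 338.2]
   len 52.6 ang 0.019
   len 98.3 ang -1.551
   len 53.6 ang -3.111
   len 98.9 ang 1.581
rib [[448.0, 186.7], [470.3, 193.1], [482.9, 146.1], [461.7, 140.0]] c [465.7 166.5]
   len 23.3 ang 0.281
   len 48.7 ang -1.309
   len 22.0 ang -2.860
   len 48.7 ang 1.858
plate [[421.3, 230.6], [471.8, 246.6], [502.5, 130.6]] c [465.2 202.6]
   len 53.0 ang 0.308
   len 120.0 ang -1.313
   len 128.8 ang 2.253
conn [[632.8, 190.8], [659.1, 180.7], [649.9, 154.1], [623.6, 163.0]] c [641.3 172.2]
   len 28.1 ang -0.369
   len 28.1 ang -1.904
   len 27.7 ang 2.815
   len 29.3 ang 1.252
[550.50507658 273.05288222 104.98058994] [463.54058119 172.49806009  84.80355004] [639.44945126 180.28727741 103.38062662]
```

jog_arm(moves=[{"grip": -1,"translation": [0.001,0.0195,0],"twist": [0,0,0]},{"grip": -1,"translation": [0,0,0.038],"twist": [0,0,0]},{"grip": -1,"translation": [0,0,0.038],"twist": [0,0,0]},{"grip": -1,"translation": [0,0,0.038],"twist": [0,0,0]},{"grip": -1,"translation": [0,0,0.038],"twist": [0,0,0]},{"grip": -1,"translation": [0,0,0.038],"twist": [0,0,0]},{"grip": -1,"translation": [0,0,0.026],"twist": [0,0,0]},{"grip": -1,"translation": [0,0,0.02],"twist": [0,0,0]},{"grip": -1,"translation": [0,0,0],"twist": [0,0,0]}], squeeze=70)

```text
clock: 8.67
eef_pos: [550.5, 267.2, 65.3]
tcp_rot: [-3.135, 0.004, 1.597]
contact_force: [-0.3, -0.1, 0.4]
opening: 1.0
```

jog_arm(moves=[{"grip": 1,"translation": [0,0,0],"twist": [0,0,0]},{"grip": 1,"translation": [0,0,0],"twist": [0,0,0]},{"grip": 1,"translation": [0,0,0],"twist": [0,0,0]},{"grip": 1,"translation": [0,0,0],"twist": [0,0,0]},{"grip": 1,"translation": [0,0,0],"twist": [0,0,0]},{"grip": 1,"translation": [0,0,0],"twist": [0,0,0]},{"grip": 1,"translation": [0,0,0],"twist": [0,0,0]}], squeeze=70)

```text
clock: 9.25
eef_pos: [553.9, 270.5, 70.9]
tcp_rot: [3.14, -0.001, 1.597]
contact_force: [-1.4, -1.6, 6.7]
opening: 0.341
```

jog_arm(moves=[{"grip": 1,"translation": [0,0,-0.02],"twist": [0,0,0]},{"grip": 1,"translation": [0,0,-0.035],"twist": [0,0,0]},{"grip": 1,"translation": [0,0,-0.035],"twist": [0,0,0]},{"grip": 1,"translation": [0,0,-0.035],"twist": [0,0,0]},{"grip": 1,"translation": [0,0,0],"twist": [0,0,0]},{"grip": 1,"translation": [0,0,0],"twist": [0,0,0]}])

```text
clock: 9.75
eef_pos: [554.3, 270.8, 196.7]
tcp_rot: [3.137, -0.002, 1.597]
contact_force: [0.1, 0.0, -5.3]
opening: 0.337
```

```bash
python3 - <<'E'
from rig import r
from h import *
s=grab(r,'wrist','w5'); print(s['eef_pos'],s['tcp_rot'],s['clock'],s['contact_force'])
E
```

```text
[554.26223457 270.7675557  196.65520832] [ 3.13744351e+00 -1.73634152e-03  1.59709587e+00] 9.75 [ 0.10201098  0.02373829 -5.315567  ]
```

View pics/w5.png

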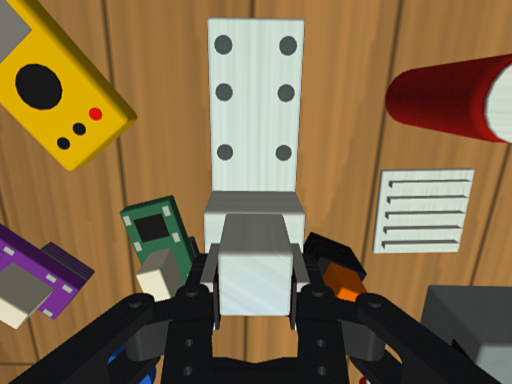

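```bash
python3 - <<'E'
from h import *
z=load('w5');W=cloud(z)
for v in (30,70,110,150,180): print(v,np.nanmedian(W[v-5:v+6,240:270],axis=(0,1)).round(1))
print('top',np.nanmedian(W[265:305,235:275],axis=(0,1)).round(1))
zt=float(np.nanmedian(W[265:305,235:275,2]))
for u,v in [(223,250),(290,250),(291,314),(218,314)]: print(ray(z,u,v,zt).round(1))
for u,v in [(208,20),(303,20)]: print(ray(z,u,v,zt-84).round(1))
E
```

```text
30 [551.8 382.3 146.2]
70 [552.4 361.9 146.2]
110 [553.  339.9 146.3]
150 [553.8 316.1 146.3]
180 [554.1 297.  146.3]
top [554.3 276.6 230.4]
[541.8 291.7 230.4]
[567.6 292.3 230.4]
[569.8 262.8 230.4]
[539.6 262.1 230.4]
[526.4 386.4 146.4]
[578.1 387.8 146.4]
```

jog_arm(moves=[{"grip": 1,"translation": [-0.035,-0.0013,0],"twist": [0,0,0]},{"grip": 1,"translation": [-0.035,-0.0013,0],"twist": [0,0,0]},{"grip": 1,"translation": [-0.035,-0.0013,0],"twist": [0,0,0]},{"grip": 1,"translation": [-0.035,-0.0013,0],"twist": [0,0,0]},{"grip": 1,"translation": [-0.035,-0.0013,0],"twist": [0,0,0]},{"grip": 1,"translation": [-0.035,-0.0013,0],"twist": [0,0,0]},{"grip": 1,"translation": [-0.035,-0.0013,0],"twist": [0,0,0]},{"grip": 1,"translation": [-0.035,-0.0013,0],"twist": [0,0,0]},{"grip": 1,"translation": [-0.035,-0.0013,0],"twist": [0,0,0]},{"grip": 1,"translation": [-0.035,-0.0013,0],"twist": [0,0,0]}])

```text
clock: 10.63
eef_pos: [547.4, -81.4, 192.0]
tcp_rot: [-3.138, -0.001, 1.597]
contact_force: [0.9, 0.9, -4.2]
opening: 0.342
```

jog_arm(moves=[{"grip": 1,"translation": [-0.035,-0.0013,0],"twist": [0,0,0]},{"grip": 1,"translation": [-0.035,-0.0013,0],"twist": [0,0,0]},{"grip": 1,"translation": [-0.035,-0.0013,0],"twist": [0,0,0]},{"grip": 1,"translation": [-0.035,-0.0013,0],"twist": [0,0,0]},{"grip": 1,"translation": [0,0,0],"twist": [0,0,0]},{"grip": 1,"translation": [0,0,0],"twist": [0,0,0]}])

```text
clock: 11.13
eef_pos: [546.2, -221.3, 191.9]
tcp_rot: [-3.138, -0.001, 1.594]
contact_force: [0.1, 0.4, -5.0]
opening: 0.336
```

```bash
python3 - <<'E'
from rig import r
from h import *
s=grab(r,'wrist','w6'); print(s['eef_pos'],s['tcp_rot'],s['clock'],s['contact_force'])
E
```

```text
[ 546.19752977 -221.27842686  191.94166096] [-3.13814374e+00 -1.39670230e-03  1.59380983e+00] 11.1333 [ 0.10909645  0.37391782 -4.96507011]
```

View pics/w6.png

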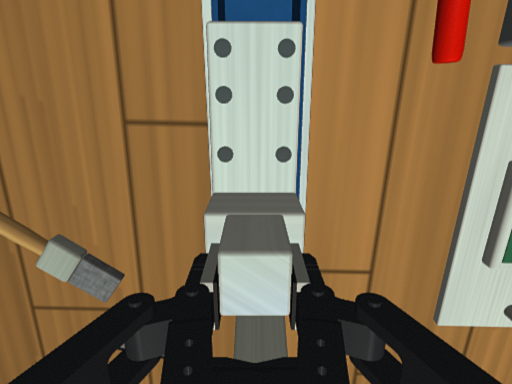

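```bash
python3 - <<'E'
from h import *
z=load('w6');p=z['p'];W=cloud(z)
for v in (8,14): print([tuple(x) for x in p[v,200:222]],'|',[tuple(x) for x in p[v,294:316]])
v=60; print([tuple(x) for x in p[v,294:316]])
print(np.nanmedian(W[100:110,240:270],axis=(0,1)))
E
```

```text
[(np.uint8(144), np.uint8(100), np.uint8(50)), (np.uint8(118), np.uint8(97), np.uint8(73)), (np.uint8(180), np.uint8(189), np.uint8(180)), (np.uint8(199), np.uint8(218), np.uint8(208)), (np.uint8(193), np.uint8(212), np.uint8(200)), (np.uint8(193), np.uint8(211), np.uint8(200)), (np.uint8(196), np.uint8(215), np.uint8(204)), (np.uint8(194), np.uint8(213), np.uint8(202)), (np.uint8(197), np.uint8(214), np.uint8(203)), (np.uint8(198), np.uint8(216), np.uint8(205)), (np.uint8(190), np.uint8(207), np.uint8(193)), (np.uint8(97), np.uint8(113), np.uint8(116)), (np.uint8(28), np.uint8(62), np.uint8(103)), (np.uint8(22), np.uint8(67), np.uint8(110)), (np.uint8(24), np.uint8(67), np.uint8(111)), (np.uint8(25), np.uint8(68), np.uint8(112)), (np.uint8(28), np.uint8(72), np.uint8(116)), (np.uint8(27), np.uint8(64), np.uint8(102)), (np.uint8(9), np.uint8(25), np.uint8(39)), (np.uint8(10), np.uint8(23), np.uint8(37)), (np.uint8(12), np.uint8(26), np.uint8(41)), (np.uint8(11), np.uint8(24), np.uint8(40))] | [(np.uint8(8), np.uint8(23), np.uint8(38)), (np.uint8(7), np.uint8(23), np.uint8(37)), (np.u
[... 3283 characters left out ...]
(96)), (np.uint8(20), np.uint8(62), np.uint8(106)), (np.uint8(21), np.uint8(64), np.uint8(108)), (np.uint8(89), np.uint8(110), np.uint8(125)), (np.uint8(202), np.uint8(219), np.uint8(206)), (np.uint8(199), np.uint8(217), np.uint8(205)), (np.uint8(190), np.uint8(207), np.uint8(199)), (np.uint8(190), np.uint8(206), np.uint8(198)), (np.uint8(192), np.uint8(208), np.uint8(200)), (np.uint8(192), np.uint8(211), np.uint8(202)), (np.uint8(186), np.uint8(203), np.uint8(195)), (np.uint8(168), np.uint8(166), np.uint8(156)), (np.uint8(167), np.uint8(119), np.uint8(70)), (np.uint8(169), np.uint8(119), np.uint8(62)), (np.uint8(169), np.uint8(122), np.uint8(66))]
[ 544.68369315 -149.12622433  140.40502753]
```

```bash
python3 - <<'E'
from h import *
z=load('w6');p=z['p'].astype(int)
a=ray(z,210.9,8,72);b=ray(z,306.2,8,72);print(a,b,(a+b)/2); 
a=ray(z,217.3,8,72);b=ray(z,299.8,8,72);print(a,b,(a+b)/2)
g=p.sum(2)
for v in (24,28,32,36): print(v,g[v,202:214],g[v,296:308])
for v,l,rr in((26,207.3,301.8),):
    a=ray(z,l,v,141);b=ray(z,rr,v,141);print(a,b,(a+b)/2)
E
```

```text
[511.00287117 -84.33128672  72.        ] [580.73669096 -82.78158785  72.        ] [545.86978106 -83.55643728  72.        ]
[515.69022907 -84.22711928  72.        ] [576.05790783 -82.88556473  72.        ] [545.87406845 -83.55634201  72.        ]
24 [324 570 634 610 470 472 544 600 594 593 598 603] [596 588 579 577 566 510 374 214 174 220 483 626]
28 [286 556 639 612 381 472 539 594 591 590 596 601] [616 604 594 600 573 526 417 213 166 273 636 630]
32 [304 558 627 612 406 475 531 587 594 588 595 605] [613 604 597 603 569 515 310 195 181 280 635 630]
36 [319 505 610 618 487 465 520 582 593 590 592 597] [611 599 596 601 557 507 268 195 195 326 632 623]
[ 517.83420225 -108.32580821  141.        ] [ 569.65423589 -107.16560933  141.        ] [ 543.74421907 -107.74570877  141.        ]
```

jog_arm(moves=[{"grip": 1,"translation": [-0.005,0.003,0],"twist": [0,0,0]},{"grip": 1,"translation": [0,0,0.015],"twist": [0,0,0]},{"grip": 1,"translation": [0,0,0.015],"twist": [0,0,0]},{"grip": 1,"translation": [0,0,0.01],"twist": [0,0,0]},{"grip": 1,"translation": [0,0,0.01],"twist": [0,0,0]},{"grip": 1,"translation": [0,0,0.01],"twist": [0,0,0]},{"grip": 1,"translation": [0,0,0],"twist": [0,0,0]}])

```text
clock: 11.77
eef_pos: [549.8, -224.1, 132.1]
tcp_rot: [-3.139, -0.001, 1.597]
contact_force: [-1.5, -0.5, -5.1]
opening: 0.342
```

jog_arm(moves=[{"grip": 1,"translation": [-0.002,0,0.01],"twist": [0,0,0]},{"grip": 1,"translation": [0,0,0.01],"twist": [0,0,0]},{"grip": 1,"translation": [0,0,0.01],"twist": [0,0,0]},{"grip": 1,"translation": [0,0,0.01],"twist": [0,0,0]},{"grip": 1,"translation": [0,0,0.004],"twist": [0,0,0]},{"grip": 1,"translation": [0,0,0],"twist": [0,0,0]}])

```text
clock: 12.27
eef_pos: [550.0, -226.7, 88.7]
tcp_rot: [-3.139, -0.001, 1.597]
contact_force: [0.1, 0.2, -3.5]
opening: 0.34
```

Down freely; now to the floor.

jog_arm(moves=[{"grip": 1,"translation": [0,0,0.003],"twist": [0,0,0]},{"grip": 1,"translation": [0,0,0.002],"twist": [0,0,0]},{"grip": 1,"translation": [0,0,0.002],"twist": [0,0,0]},{"grip": 1,"translation": [0,0,0],"twist": [0,0,0]}])

```text
clock: 12.6
eef_pos: [551.5, -227.6, 83.9]
tcp_rot: [3.14, 0.001, 1.597]
contact_force: [-1.2, -3.4, -0.0]
opening: 0.34
```

jog_arm(moves=[{"grip": -0.2,"translation": [0,0,0],"twist": [0,0,0]},{"grip": -0.3,"translation": [0,0,0],"twist": [0,0,0]},{"grip": -0.3,"translation": [0,0,0],"twist": [0,0,0]},{"grip": -0.3,"translation": [0,0,0],"twist": [0,0,0]},{"grip": -0.3,"translation": [0,0,-0.02],"twist": [0,0,0]},{"grip": -1,"translation": [0,0,-0.035],"twist": [0,0,0]},{"grip": -1,"translation": [0.02,0,-0.035],"twist": [0,0,0]},{"grip": -1,"translation": [0.035,0,-0.02],"twist": [0,0,0]},{"grip": -1,"translation": [0.035,0,-0.02],"twist": [0,0,0]},{"grip": -1,"translation": [0,0,0],"twist": [0,0,0]}])

```text
clock: 13.43
eef_pos: [550.2, -132.9, 217.6]
tcp_rot: [3.136, -0.001, 1.599]
contact_force: [0.0, -0.3, -0.1]
opening: 0.999
```

```bash
python3 - <<'E'
from rig import r
from h import *
s=grab(r,'wrist','w7'); print(s['eef_pos'],s['tcp_rot'],s['clock'],s['contact_force'])
E
```

```text
[ 550.22221214 -132.92589059  217.60676477] [ 3.13596435e+00 -6.17926931e-04  1.59858019e+00] 13.4333 [ 0.00286972 -0.27113494 -0.09056117]
```

View pics/w7.png

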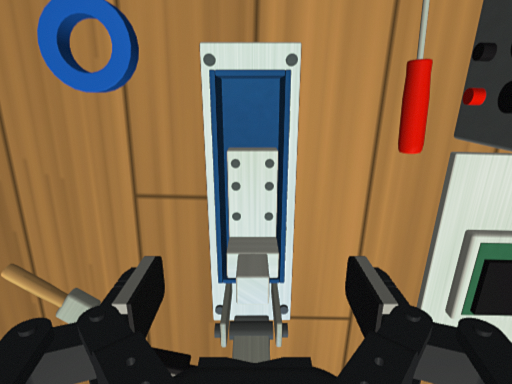

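```bash
python3 - <<'E'
from h import *
z=load('w7');W=cloud(z)
for u,v in [(253,160),(253,200),(253,230)]: print(np.nanmedian(W[v-4:v+5,u-5:u+6],axis=(0,1)).round(1))
print('top',np.nanmedian(W[285:305,243:263],axis=(0,1)).round(1))
print('foot end',ray(z,227,149.5,32),ray(z,278,149.5,32))
cv2.imwrite('pics/w7c.png',cv2.resize(z['p'][60:340,190:320][:,:,::-1],None,fx=2.1,fy=2.1,interpolation=cv2.INTER_CUBIC))
for u,v in [(238,277),(270,277),(270,318),(236,318)]: print(ray(z,u,v,116).round(1))
E
```

```text
[ 549.7 -121.6   32.6]
[ 550.9 -166.    32.5]
[ 551.8 -201.6   32.8]
top [ 552.2 -227.6  116.5]
foot end [ 522.3150594  -111.32564238   32.        ] [ 575.45315269 -109.89775419   32.        ]
[ 538.6 -210.1  116. ]
[ 567.  -209.4  116. ]
[ 568.9 -253.2  116. ]
[ 537.3 -253.9  116. ]
```

View pics/w7c.png

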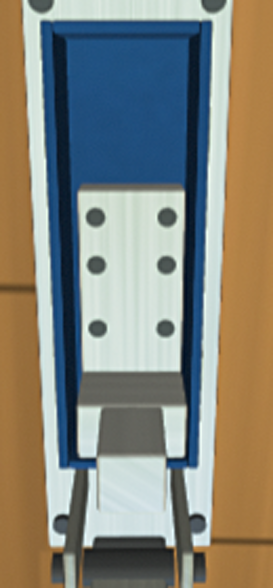

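```bash
python3 - <<'E'
from h import *
z=load('w4');W=cloud(z)
for u,v in [(405,255),(410,262),(440,255),(420,290),(385,165),(430,215)]: print(u,v,W[v,u])
m=np.isfinite(W[...,2])&(W[...,0]>650)&(W[...,1]>60)&(W[...,1]<230)&(W[...,2]>25)
P=W[m]; print(len(P),P.min(0),P.max(0))
z=load('t2');W=cloud(z)
m=np.isfinite(W[...,2])&(W[...,0]>600)&(W[...,1]>-60)&(W[...,1]<230)&(W[...,2]>25)
P=W[m]; print(len(P)); 
h,xe,ye=np.histogram2d(P[:,0],P[:,1],bins=[np.arange(600,860,20),np.arange(-60,240,20)]);print(h.astype(int))
E
```

```text
405 255 [770.32875998 121.00861546  12.25729664]
410 262 [770.58343541 118.54675283  29.21018126]
440 255 [810.5081973  133.44934665  32.78551205]
420 290 [768.65842009  98.50744075  70.9302951 ]
385 165 [714.19823118 262.40429822  18.89148541]
430 215 [803.45593043 183.09784165  -0.91982134]
7317 [650.14424604  60.01991422  25.04309813] [920.20636298 187.24577603 111.53985455]
2996
[[ 0  0  0  0  0  0  0  1 23 25 20 15  2  0]
 [ 0  0  0  0  0  0  0  8 25 25 27 36 24  0]
 [ 0  0  0  0  0  0  0  0  7 17 27 22  6  0]
 [ 0  0  0  0  0  0  0  0  0  0  3  7  0  0]
 [ 0  0  0  0  0  0  0  0  0  0  0  0  0  0]
 [ 7  3  1  0  0  1  0  0  0  0  0  0  0  0]
 [ 3  4  0  0  0  0  0  0  0  0  0  0  0  1]
 [15  1 12  0  0  4  0  0  0  0  0  0  1  0]
 [37 35 35 34 35 42 35 34 34 23  0  0  0  0]
 [28 25 23 26 24 24 25 25 26 20  0  0  0  0]
 [23 26 25 23 25 24 23 23 23 20  0  0  0  0]
 [29 24 26 26 25 24 27 26 22 20  0  0  0  0]]
```

jog_arm(moves=[{"grip": -1,"translation": [0.0336,0.011,0],"twist": [0,0,0]},{"grip": -1,"translation": [0.0336,0.011,0],"twist": [0,0,0]},{"grip": -1,"translation": [0.0336,0.011,0],"twist": [0,0,0]},{"grip": -1,"translation": [0.0336,0.011,0],"twist": [0,0,0]},{"grip": -1,"translation": [0.0336,0.011,0],"twist": [0,0,0]},{"grip": -1,"translation": [0.0336,0.011,0],"twist": [0,0,0]},{"grip": -1,"translation": [0.0336,0.011,0],"twist": [0,0,0]},{"grip": -1,"translation": [0.0336,0.011,0],"twist": [0,0,0]},{"grip": -1,"translation": [0.0336,0.011,0],"twist": [0,0,0]},{"grip": -1,"translation": [0,0,0],"twist": [0,0,0.122]}])

```text
clock: 14.32
eef_pos: [641.1, 172.8, 212.3]
tcp_rot: [3.141, -0.002, 1.479]
contact_force: [-1.1, -1.0, 0.4]
opening: 1.001
```

jog_arm(moves=[{"grip": -1,"translation": [0,0,0],"twist": [0,0,0.122]},{"grip": -1,"translation": [0,0,0],"twist": [0,0,0.122]},{"grip": -1,"translation": [0,0,0],"twist": [0,0,0]},{"grip": -1,"translation": [0,0,0],"twist": [0,0,0]}])

```text
clock: 14.65
eef_pos: [639.7, 167.2, 212.4]
tcp_rot: [-3.141, 0.001, 1.234]
contact_force: [0.3, -0.0, -0.1]
opening: 1.003
```

```bash
python3 - <<'E'
from rig import r
from h import *
s=grab(r,'wrist','w8'); print(s['eef_pos'],s['tcp_rot'],s['clock'],s['contact_force'])
E
```

```text
[639.67505775 167.22609889 212.44573598] [-3.14077136e+00  7.44211135e-04  1.23429007e+00] 14.65 [ 0.32913357 -0.01001025 -0.10810287]
```

View pics/w8.png

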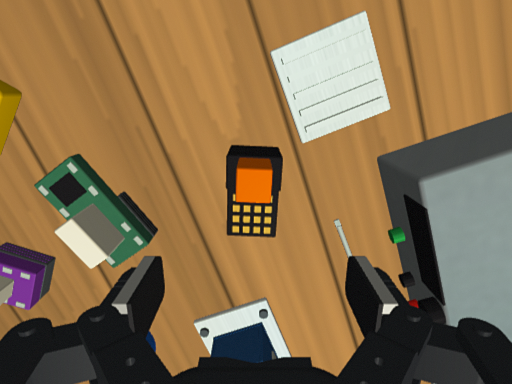

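```bash
python3 - <<'E'
from h import *
z=load('w8');hsv=cv2.cvtColor(z['p'],cv2.COLOR_RGB2HSV)
m=(hsv[...,0]<18)&(hsv[...,1]>180)&(hsv[...,2]>180)&(z['p'][...,0]>200); m[:140]=0;m[215:]=0;m[:,:220]=0;m[:,290:]=0
c=max(cv2.findContours(m.astype(np.uint8),0,1)[0],key=cv2.contourArea);rc=cv2.minAreaRect(c);print(rc)
b=cv2.boxPoints(rc);P=np.array([ray(z,*x,104)[:2] for x in b]);print(P,P.mean(0));
for i in range(4): e=P[(i+1)%4]-P[i];print(np.hypot(*e),np.arctan2(e[1],e[0]))
W=cloud(z);print(np.nanmedian(W[m],0))
# body bottom end near contacts z=40
for u,v in[(227,234),(275,236),(229,190),(281,190)]: print(ray(z,u,v,40))
E
```

```text
((253.54330444335938, 185.5474090576172), (34.73685836791992, 32.648109436035156), 2.602562189102173)
[[622.53770322 164.90155106]
 [633.43718686 190.81391084]
 [659.65051448 180.25949379]
 [649.63086056 153.94597165]] [641.31406628 172.48023184]
28.111370172748046 1.1726339811935105
28.25834857994446 -0.38277631851439875
28.15661400710251 -1.9346244399974837
29.224371595834985 2.75732727865144
[641.45993946 172.76132706 104.41534251]
[589.3480765  112.65191452  40.        ]
[638.09805942  93.08220947  40.        ]
[609.20841987 158.97696478  40.        ]
[660.38341083 141.0935506   40.        ]
```

jog_arm(moves=[{"grip": -1,"translation": [0.0055,0,0],"twist": [0,0,0.04]},{"grip": -1,"translation": [0,0,0.035],"twist": [0,0,0]},{"grip": -1,"translation": [0,0,0.035],"twist": [0,0,0]},{"grip": -1,"translation": [0,0,0.035],"twist": [0,0,0]},{"grip": -1,"translation": [0,0,0.025],"twist": [0,0,0]},{"grip": -1,"translation": [0,0,0.011],"twist": [0,0,0]},{"grip": -1,"translation": [0,0,0],"twist": [0,0,0]},{"grip": -1,"translation": [0,0,0],"twist": [0,0,0]}])

```text
clock: 15.37
eef_pos: [642.0, 172.9, 72.7]
tcp_rot: [3.142, -0.0, 1.192]
contact_force: [0.7, -0.0, 0.0]
opening: 0.996
```

jog_arm(moves=[{"grip": 1,"translation": [0,0,0.003],"twist": [0,0,0]},{"grip": 1,"translation": [0,0,0],"twist": [0,0,0]},{"grip": 1,"translation": [0,0,0],"twist": [0,0,0]},{"grip": 1,"translation": [0,0,0],"twist": [0,0,0]},{"grip": 1,"translation": [0,0,0],"twist": [0,0,0]},{"grip": 1,"translation": [0,0,0],"twist": [0,0,0]},{"grip": 1,"translation": [0,0,0],"twist": [0,0,0]}])

```text
clock: 15.95
eef_pos: [642.0, 173.2, 70.3]
tcp_rot: [3.141, -0.001, 1.191]
contact_force: [-1.3, -0.2, 7.1]
opening: 0.342
```

jog_arm(moves=[{"grip": 1,"translation": [0,0,-0.025],"twist": [0,0,0]},{"grip": 1,"translation": [0,0,-0.035],"twist": [0,0,0]},{"grip": 1,"translation": [0,0,-0.035],"twist": [0,0,0]},{"grip": 1,"translation": [0,0,-0.035],"twist": [0,0,0]},{"grip": 1,"translation": [0,0,0],"twist": [0,0,-0.1]},{"grip": 1,"translation": [0,0,0],"twist": [0,0,-0.1]},{"grip": 1,"translation": [0,0,0],"twist": [0,0,-0.1]},{"grip": 1,"translation": [0,0,0],"twist": [0,0,-0.1]},{"grip": 1,"translation": [0,0,0],"twist": [0,0,0]}])

```text
clock: 16.7
eef_pos: [641.2, 173.0, 199.1]
tcp_rot: [-3.141, 0.0, 1.595]
contact_force: [-0.3, 0.3, -2.2]
opening: 0.34
```

```bash
python3 - <<'E'
from rig import r
from h import *
s=grab(r,'wrist','w9'); print(s['eef_pos'],s['tcp_rot'],s['clock'],s['contact_force'])
E
```

```text
[641.24835385 172.96847416 199.1239612 ] [-3.14114277e+00  8.44978291e-05  1.59532751e+00] 16.7 [-0.28261847  0.3225774  -2.16384666]
```

View pics/w9.png

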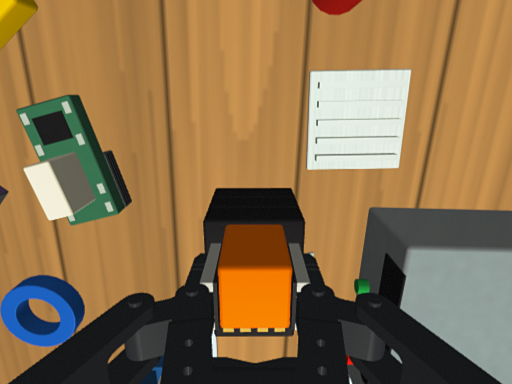

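jog_arm(moves=[{"grip": 1,"translation": [-0.029,-0.0128,0],"twist": [0,0,0]},{"grip": 1,"translation": [-0.029,-0.0128,0],"twist": [0,0,0]},{"grip": 1,"translation": [-0.029,-0.0128,0],"twist": [0,0,0]},{"grip": 1,"translation": [-0.029,-0.0128,0],"twist": [0,0,0]},{"grip": 1,"translation": [-0.029,-0.0128,0],"twist": [0,0,0]},{"grip": 1,"translation": [-0.029,-0.0128,0],"twist": [0,0,0]},{"grip": 1,"translation": [-0.029,-0.0128,0],"twist": [0,0,0]},{"grip": 1,"translation": [-0.029,-0.0128,0],"twist": [0,0,0]},{"grip": 1,"translation": [0,0,0],"twist": [0,0,0]},{"grip": 1,"translation": [0,0,0],"twist": [0,0,0]}])

```text
clock: 17.58
eef_pos: [543.2, -62.3, 199.3]
tcp_rot: [-3.141, -0.0, 1.585]
contact_force: [0.4, -0.5, -2.3]
opening: 0.342
```

```bash
python3 - <<'E'
from rig import r
from h import *
s=grab(r,'wrist','w10'); print(s['eef_pos'],s['tcp_rot'],s['clock'],s['contact_force'])
E
```

```text
[543.17548798 -62.31965367 199.32797809] [-3.14143633e+00 -2.26528159e-05  1.58485885e+00] 17.5833 [ 0.41023084 -0.4597762  -2.34593889]
```

View pics/w10.png

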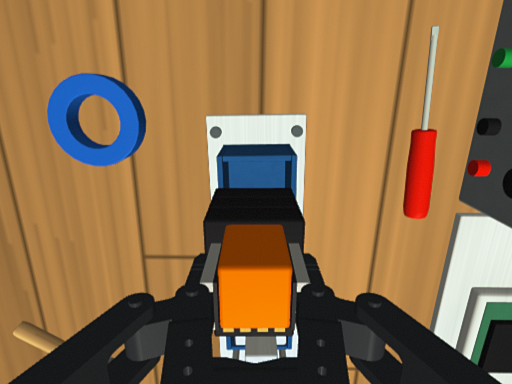

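jog_arm(moves=[{"grip": 1,"translation": [0.0015,0.0013,0.015],"twist": [0,0,-0.012]},{"grip": 1,"translation": [0,0,0.015],"twist": [0,0,0]},{"grip": 1,"translation": [0,0,0.015],"twist": [0,0,0]},{"grip": 1,"translation": [0,0,0.01],"twist": [0,0,0]},{"grip": 1,"translation": [0,0,0.01],"twist": [0,0,0]},{"grip": 1,"translation": [0,0,0],"twist": [0,0,0]}])

```text
clock: 18.13
eef_pos: [544.3, -58.7, 132.4]
tcp_rot: [-3.139, -0.0, 1.603]
contact_force: [-0.4, -0.7, -1.8]
opening: 0.34
```

jog_arm(moves=[{"grip": 1,"translation": [-0.0015,0,0.01],"twist": [0,0,0]},{"grip": 1,"translation": [0,0,0.01],"twist": [0,0,0]},{"grip": 1,"translation": [0,0,0.01],"twist": [0,0,0]},{"grip": 1,"translation": [0,0,0.01],"twist": [0,0,0]},{"grip": 1,"translation": [0,0,0.005],"twist": [0,0,0]},{"grip": 1,"translation": [0,0,0],"twist": [0,0,0]}])

```text
clock: 18.63
eef_pos: [544.2, -60.9, 87.8]
tcp_rot: [-3.139, -0.0, 1.603]
contact_force: [-0.7, 0.8, -1.7]
opening: 0.341
```

jog_arm(moves=[{"grip": 1,"translation": [0,0,0.003],"twist": [0,0,0]},{"grip": 1,"translation": [0,0,0.002],"twist": [0,0,0]},{"grip": 1,"translation": [0,0,0.002],"twist": [0,0,0]},{"grip": 1,"translation": [0,0,0],"twist": [0,0,0]}])

```text
clock: 18.97
eef_pos: [545.4, -61.0, 82.4]
tcp_rot: [3.141, 0.0, 1.603]
contact_force: [-0.1, 0.3, -1.3]
opening: 0.341
```

jog_arm(moves=[{"grip": 1,"translation": [0,0,0.0015],"twist": [0,0,0]},{"grip": 1,"translation": [0,0,0],"twist": [0,0,0]}])

```text
clock: 19.13
eef_pos: [545.5, -61.0, 82.2]
tcp_rot: [3.141, 0.0, 1.603]
contact_force: [-5.6, 1.3, 13.8]
opening: 0.341
```

Seated. Release, rise, and look.

jog_arm(moves=[{"grip": -0.2,"translation": [0,0,0],"twist": [0,0,0]},{"grip": -0.3,"translation": [0,0,0],"twist": [0,0,0]},{"grip": -0.3,"translation": [0,0,0],"twist": [0,0,0]},{"grip": -0.3,"translation": [0,0,0],"twist": [0,0,0]},{"grip": -0.3,"translation": [0,0,-0.02],"twist": [0,0,0]},{"grip": -1,"translation": [0,0,-0.035],"twist": [0,0,0]},{"grip": -1,"translation": [-0.01,0,-0.035],"twist": [0,0,0]},{"grip": -1,"translation": [-0.03,0,-0.03],"twist": [0,0,0]},{"grip": -1,"translation": [-0.03,0,-0.02],"twist": [0,0,0]},{"grip": -1,"translation": [0,0,0],"twist": [0,0,0]}])

```text
clock: 19.97
eef_pos: [550.2, -134.7, 225.2]
tcp_rot: [3.134, 0.004, 1.601]
contact_force: [1.0, -0.4, 0.2]
opening: 0.999
```

```bash
python3 - <<'E'
from rig import r
from h import *
s=grab(r,'wrist','w11'); print(s['eef_pos'],s['tcp_rot'],s['clock'],s['contact_force'])
E
```

```text
[ 550.1894656  -134.72009751  225.19555417] [3.13374756 0.00397679 1.60140271] 19.9667 [ 1.04651657 -0.39691868  0.24161607]
```

View pics/w11.png

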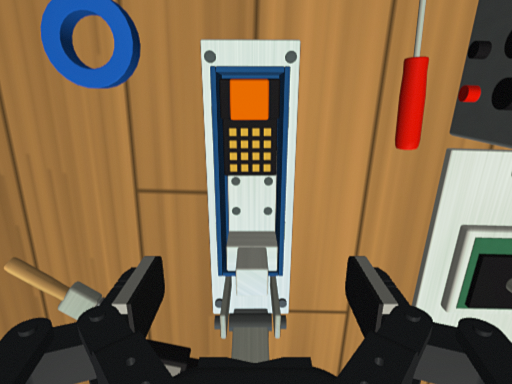

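```bash
python3 - <<'E'
from h import *
z=load('w11');W=cloud(z);p=z['p']
hsv=cv2.cvtColor(p,cv2.COLOR_RGB2HSV)
m=(hsv[...,0]<18)&(hsv[...,1]>180)&(p[...,0]>200); m[:70]=0;m[125:]=0;m[:,:220]=0;m[:,280:]=0
v,u=np.nonzero(m);c=ray(z,u.mean(),v.mean(),116);print(u.min(),u.max(),v.min(),v.max(),c,np.nanmedian(W[m],0))
f=lambda P:(( P[0]-547.1)+.0283*(P[1]+140.8),(P[1]+140.8)-.0283*(P[0]-547.1))
print('conn local',f(c))
a=ray(z,254.5,v.max()+.5,116);b=ray(z,254.5,v.min()-.5,116);print(f(a),f(b))
# arm top plane at z=52: sample between contacts and fiducials; contacts
print(np.nanmedian(W[130:170,232:268],axis=(0,1)),[W[v,u].round(1).tolist() for v in(126,145,172) for u in (230,270)])
print('elbow top',np.nanmedian(W[280:300,243:263],axis=(0,1)),f(np.nanmedian(W[280:300,243:263],axis=(0,1))))
print('elbow foot',np.nanmedian(W[190:205,245:260],axis=(0,1)))
E
```

```text
230 267 80 119 [544.73139166 -61.52268394 116.        ] [544.72981328 -61.44206049 116.42998758]
conn local (np.float64(-0.12506029367896598), np.float64(79.344347676557))
(np.float64(4.299545069494435), np.float64(64.44659500331123)) (np.float64(4.22897608214227), np.float64(93.60174210472347))
[ 546.13740793 -111.00101383   52.69867912] [[526.5, -88.6, 52.0], [565.5, -87.3, 53.2], [526.6, -107.1, 52.8], [566.5, -106.0, 52.0], [526.8, -134.7, 52.6], [567.7, -133.5, 52.9]]
elbow top [ 552.7572202  -230.03586963  116.36889691] (np.float64(3.1318450939049143), np.float64(-89.39596896207388))
elbow foot [ 550.22855683 -167.82299059   32.4968814 ]
```

jog_arm(moves=[{"grip": -1,"translation": [0.0337,-0.0084,0],"twist": [0,0,0]},{"grip": -1,"translation": [0.0337,-0.0084,0],"twist": [0,0,0]},{"grip": -1,"translation": [0.0337,-0.0084,0],"twist": [0,0,0]},{"grip": -1,"translation": [0.0337,-0.0084,0],"twist": [0,0,0]},{"grip": -1,"translation": [0.0337,-0.0084,0],"twist": [0,0,0]},{"grip": -1,"translation": [0.0337,-0.0084,0],"twist": [0,0,0]},{"grip": -1,"translation": [0.0337,-0.0084,0],"twist": [0,0,0]},{"grip": -1,"translation": [0.0337,-0.0084,0],"twist": [0,0,0]},{"grip": -1,"translation": [0.0337,-0.0084,0],"twist": [0,0,0]},{"grip": -1,"translation": [0,0,0],"twist": [0,0,-0.12]}])

```text
clock: 20.85
eef_pos: [459.4, 175.3, 219.0]
tcp_rot: [-3.139, -0.002, 1.72]
contact_force: [-1.5, -0.7, -0.8]
opening: 1.001
```

jog_arm(moves=[{"grip": -1,"translation": [0,0,0],"twist": [0,0,-0.12]},{"grip": -1,"translation": [0,0,0],"twist": [0,0,0]},{"grip": -1,"translation": [0,0,0],"twist": [0,0,0]}])

```text
clock: 21.1
eef_pos: [461.1, 170.7, 219.2]
tcp_rot: [-3.14, -0.0, 1.84]
contact_force: [-0.7, 0.7, 1.0]
opening: 1.002
```

```bash
python3 - <<'E'
from rig import r
from h import *
s=grab(r,'wrist','w12'); print(s['eef_pos'],s['tcp_rot'],s['clock'],s['contact_force'])
E
```

```text
[461.06527961 170.71667292 219.21850876] [-3.13964905e+00 -3.00559209e-05  1.83987063e+00] 21.1 [-0.66375364  0.69400138  0.9784668 ]
```

View pics/w12.png

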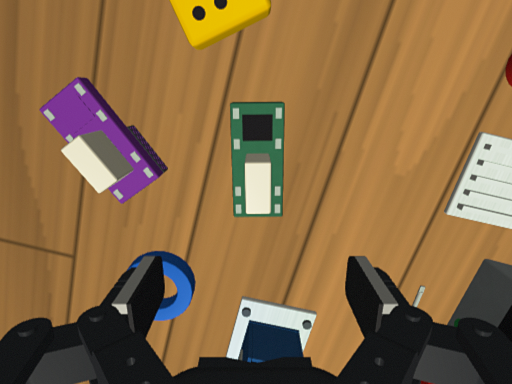

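```bash
python3 - <<'E'
from h import *
z=load('w12');hsv=cv2.cvtColor(z['p'],cv2.COLOR_RGB2HSV);W=cloud(z)
m=(z['p'].min(2)>195); m[:150]=0;m[222:]=0;m[:,:238]=0;m[:,276:]=0
m=cv2.morphologyEx(m.astype(np.uint8),cv2.MORPH_OPEN,np.ones((5,5)))
c=max(cv2.findContours(m,0,1)[0],key=cv2.contourArea);rc=cv2.minAreaRect(c);print(rc)
b=cv2.boxPoints(rc);P=np.array([ray(z,*x,84)[:2] for x in b]);print(P,P.mean(0));
for i in range(4): e=P[(i+1)%4]-P[i];print(np.hypot(*e),np.arctan2(e[1],e[0]))
print(np.nanmedian(W[m>0],0))
Q=[ray(z,u,v,40)[:2] for u,v in[(230.5,101.5),(284.5,102),(283,216.5),(233,216.5)]]
Q=np.array(Q);print(Q)
for i in range(4): e=Q[(i+1)%4]-Q[i];print(np.hypot(*e),np.arctan2(e[1],e[0]))
E
```

```text
((257.0, 188.0), (48.0, 24.0), 90.0)
[[447.9499433  185.62282068]
 [468.66255323 191.34454376]
 [481.52283334 147.18365781]
 [459.76260798 141.16413483]] [464.47448446 166.32878927]
21.488376512089147 0.2695218804006585
45.9953329463222 -1.287419198220907
22.577468069568905 -2.871712025538054
46.001236872762995 1.8304958407270198
[464.47585034 167.58427969  84.50355542]
[[419.54064254 232.1985288 ]
 [470.4676497  245.75871885]
 [504.25737359 130.42808585]
 [451.50483113 115.83315344]]
52.70141186085315 0.2602293802239899
120.17861851844789 -1.2857910393509029
54.734292611037006 -2.871676519593879
120.675639360087 1.8388725813872644
```

jog_arm(moves=[{"grip": -1,"translation": [-0.005,0.0027,0],"twist": [0,0,0]},{"grip": -1,"translation": [0,0,0.035],"twist": [0,0,0]},{"grip": -1,"translation": [0,0,0.035],"twist": [0,0,0]},{"grip": -1,"translation": [0,0,0.035],"twist": [0,0,0]},{"grip": -1,"translation": [0,0,0.035],"twist": [0,0,0]},{"grip": -1,"translation": [0,0,0.02],"twist": [0,0,0]},{"grip": -1,"translation": [0,0,0.006],"twist": [0,0,0]},{"grip": -1,"translation": [0,0,0],"twist": [0,0,0]},{"grip": -1,"translation": [0,0,0],"twist": [0,0,0]}])

```text
clock: 21.9
eef_pos: [466.7, 166.1, 54.8]
tcp_rot: [3.141, -0.0, 1.841]
contact_force: [-0.9, -0.1, 0.3]
opening: 1.004
```

jog_arm(moves=[{"grip": 1,"translation": [0,0,0.004],"twist": [0,0,0]},{"grip": 1,"translation": [0,0,0],"twist": [0,0,0]},{"grip": 1,"translation": [0,0,0],"twist": [0,0,0]},{"grip": 1,"translation": [0,0,0],"twist": [0,0,0]},{"grip": 1,"translation": [0,0,0],"twist": [0,0,0]},{"grip": 1,"translation": [0,0,0],"twist": [0,0,0]},{"grip": 1,"translation": [0,0,0],"twist": [0,0,0]}])

```text
clock: 22.48
eef_pos: [466.3, 166.4, 50.8]
tcp_rot: [3.141, -0.0, 1.843]
contact_force: [-1.3, -0.6, 6.4]
opening: 0.271
```

jog_arm(moves=[{"grip": 1,"translation": [0,0,-0.03],"twist": [0,0,0]},{"grip": 1,"translation": [0,0,-0.035],"twist": [0,0,0]},{"grip": 1,"translation": [0,0,-0.035],"twist": [0,0,0]},{"grip": 1,"translation": [0,0,-0.035],"twist": [0,0,0]},{"grip": 1,"translation": [0,0,-0.03],"twist": [0,0,0.12]},{"grip": 1,"translation": [0,0,0],"twist": [0,0,0.12]},{"grip": 1,"translation": [0,0,0],"twist": [0,0,0]},{"grip": 1,"translation": [0,0,0],"twist": [0,0,0]}])

```text
clock: 23.15
eef_pos: [465.4, 166.1, 214.8]
tcp_rot: [-3.141, 0.0, 1.607]
contact_force: [-0.7, 0.5, -3.9]
opening: 0.272
```

```bash
python3 - <<'E'
from rig import r
from h import *
s=grab(r,'wrist','w13'); print(s['eef_pos'],s['tcp_rot'],s['clock'],s['contact_force'])
E
```

```text
[465.37835635 166.06112599 214.76218556] [-3.14076693e+00  2.59076612e-04  1.60650704e+00] 23.15 [-0.69936234  0.45052169 -3.85971672]
```

View pics/w13.png

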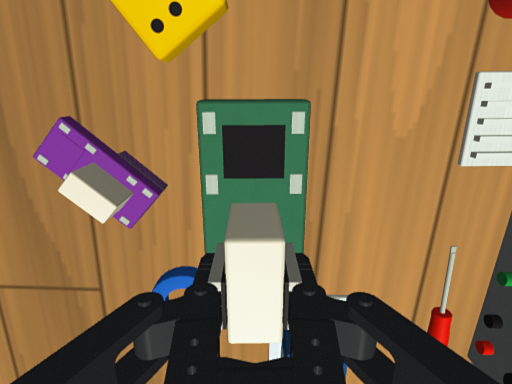

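```bash
python3 - <<'E'
from h import *
z=load('w13');W=cloud(z)
for v in (110,200,230): print(np.nanmedian(W[v-4:v+5,225:285],axis=(0,1)))
a=ray(z,198,103,204);b=ray(z,309.5,103,204);print(a,b,(a+b)/2,np.arctan2((b-a)[1],(b-a)[0]))
print(ray(z,225,342,248),ray(z,285,342,248))
E
```

```text
[463.30192505 237.11459126 204.51484231]
[464.70040259 192.67031212 204.74312803]
[464.58587613 191.84209084 239.64748682]
[436.68825779 239.30215257 204.        ] [488.63244428 241.16221486 204.        ] [462.66035104 240.23218372 204.        ] 0.035793569715583444
[453.85551655 142.54969147 248.        ] [479.65079338 143.49873581 248.        ]
```

jog_arm(moves=[{"grip": 1,"translation": [-0.0363,0.0078,0],"twist": [0,0,0]},{"grip": 1,"translation": [-0.0363,0.0078,0],"twist": [0,0,0]},{"grip": 1,"translation": [-0.0363,0.0078,0],"twist": [0,0,0]},{"grip": 1,"translation": [-0.0363,0.0078,0],"twist": [0,0,0]},{"grip": 1,"translation": [-0.0363,0.0078,0],"twist": [0,0,0]},{"grip": 1,"translation": [-0.0363,0.0078,0],"twist": [0,0,0]},{"grip": 1,"translation": [-0.0363,0.0078,0],"twist": [0,0,0]},{"grip": 1,"translation": [-0.0363,0.0078,0],"twist": [0,0,0]},{"grip": 1,"translation": [-0.0363,0.0078,0],"twist": [0,0,0]},{"grip": 1,"translation": [0,0,0],"twist": [0,0,0]}])

```text
clock: 24.03
eef_pos: [547.3, -163.6, 213.6]
tcp_rot: [-3.141, 0.002, 1.604]
contact_force: [0.0, -0.3, -3.0]
opening: 0.267
```

jog_arm(moves=[{"grip": 1,"translation": [0,0,0],"twist": [0,0,0]},{"grip": 1,"translation": [0,0,0],"twist": [0,0,0]}])

```text
clock: 24.2
eef_pos: [545.5, -157.7, 213.5]
tcp_rot: [-3.138, -0.001, 1.604]
contact_force: [0.0, -0.0, -4.3]
opening: 0.27
```

```bash
python3 - <<'E'
from rig import r
from h import *
s=grab(r,'wrist','w14'); print(s['eef_pos'],s['tcp_rot'],s['clock'],s['contact_force'])
E
```

```text
[ 545.52736191 -157.72869235  213.54815839] [-3.13844161e+00 -1.46747935e-03  1.60389962e+00] 24.2 [ 0.04698018 -0.04424866 -4.32180042]
```

View pics/w14.png

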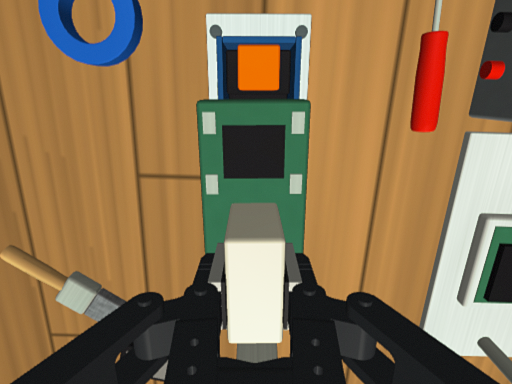

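```bash
python3 - <<'E'
from h import *
z=load('w14');p=z['p'].astype(int)
b=(p[...,2]>p[...,0]+35)
for v in (55,65,75,85):
    u=np.nonzero(b[v,200:320])[0]+200; a=ray(z,u.min()-.5,v,72);c=ray(z,u.max()+.5,v,72); print(v,u.min(),u.max(),((a+c)/2).round(1),(c-a)[0].round(1))
a=ray(z,197.5,103,203);c=ray(z,309.5,103,203);print((a+c)/2)
o=[ray(z,u,v,116) for u,v in[(237.5,91),(279.5,91)]];print(o)
E
```

```text
55 217 300 [545.  -49.3  72. ] 69.3
65 217 300 [545.3 -57.   72. ] 69.9
75 217 299 [545.2 -64.8  72. ] 69.7
85 218 299 [545.9 -72.7  72. ] 69.5
[542.8455708  -83.51797688 203.        ]
[array([530.58349627, -78.21491206, 116.        ]), array([560.86650905, -77.21000178, 116.        ])]
```

jog_arm(moves=[{"grip": 1,"translation": [0,0.0027,0.02],"twist": [0,0,0.006]},{"grip": 1,"translation": [0,0,0.02],"twist": [0,0,0]},{"grip": 1,"translation": [0,0,0.02],"twist": [0,0,0]},{"grip": 1,"translation": [0,0,0.014],"twist": [0,0,0]},{"grip": 1,"translation": [0,0,0.01],"twist": [0,0,0]},{"grip": 1,"translation": [0,0,0],"twist": [0,0,0]},{"grip": 1,"translation": [0,0,0],"twist": [0,0,0]}])

```text
clock: 24.83
eef_pos: [549.2, -157.1, 131.1]
tcp_rot: [-3.141, -0.0, 1.598]
contact_force: [0.1, -0.1, -2.1]
opening: 0.272
```

```bash
python3 - <<'E'
from rig import r
from h import *
s=grab(r,'wrist','w15'); print(s['eef_pos'],s['tcp_rot'],s['clock'],s['contact_force'])
z=load('w15');cv2.imwrite('pics/w15c.png',cv2.resize(z['p'][0:280,160:350][:,:,::-1],None,fx=2.1,fy=2.1,interpolation=cv2.INTER_CUBIC))
E
```

```text
[ 549.1514376  -157.09282554  131.124618  ] [-3.14070642e+00 -3.32143200e-04  1.59838033e+00] 24.8333 [ 0.05441427 -0.11602661 -2.06911664]
```

View pics/w15c.png

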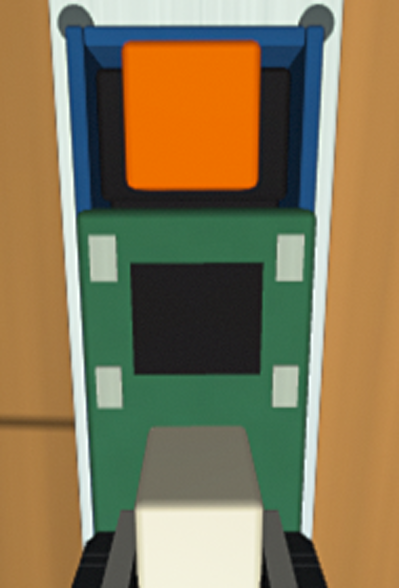

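jog_arm(moves=[{"grip": 1,"translation": [0,-0.0005,0.01],"twist": [0,0,0]},{"grip": 1,"translation": [0,0,0.01],"twist": [0,0,0]},{"grip": 1,"translation": [0,0,0.01],"twist": [0,0,0]},{"grip": 1,"translation": [0,0,0],"twist": [0,0,0]}])

```text
clock: 25.22
eef_pos: [547.4, -157.6, 99.0]
tcp_rot: [-3.139, -0.001, 1.597]
contact_force: [-0.5, -0.1, -3.5]
opening: 0.274
```

jog_arm(moves=[{"grip": 1,"translation": [0,0,0.006],"twist": [0,0,0]},{"grip": 1,"translation": [0,0,0.006],"twist": [0,0,0]},{"grip": 1,"translation": [0,0,0],"twist": [0,0,0]}])

```text
clock: 25.47
eef_pos: [548.2, -157.8, 88.0]
tcp_rot: [-3.14, -0.0, 1.597]
contact_force: [-0.3, -0.3, -3.3]
opening: 0.271
```

jog_arm(moves=[{"grip": 1,"translation": [0,0,0.003],"twist": [0,0,0]},{"grip": 1,"translation": [0,0,0.002],"twist": [0,0,0]},{"grip": 1,"translation": [0,0,0.0015],"twist": [0,0,0]},{"grip": 1,"translation": [0,0,0],"twist": [0,0,0]}])

```text
clock: 25.8
eef_pos: [549.0, -158.0, 82.9]
tcp_rot: [3.141, 0.0, 1.597]
contact_force: [-0.3, -0.1, -2.7]
opening: 0.27
```

jog_arm(moves=[{"grip": 1,"translation": [0,0,0.0015],"twist": [0,0,0]},{"grip": 1,"translation": [0,0,0],"twist": [0,0,0]}])

```text
clock: 25.97
eef_pos: [549.1, -158.1, 82.8]
tcp_rot: [3.141, 0.0, 1.597]
contact_force: [-5.3, 1.0, 14.2]
opening: 0.273
```

Seated at the expected height. Release and retreat straight up.

jog_arm(moves=[{"grip": 0.0,"translation": [0,0,0],"twist": [0,0,0]},{"grip": -0.2,"translation": [0,0,0],"twist": [0,0,0]},{"grip": -0.2,"translation": [0,0,0],"twist": [0,0,0]},{"grip": -0.2,"translation": [0,0,0],"twist": [0,0,0]},{"grip": -0.2,"translation": [0,0,-0.02],"twist": [0,0,0]},{"grip": -0.2,"translation": [0,0,-0.035],"twist": [0,0,0]},{"grip": -1,"translation": [0,0,-0.035],"twist": [0,0,0]},{"grip": -1,"translation": [0.02,0,-0.035],"twist": [0,0,0]},{"grip": -1,"translation": [0.03,0,-0.02],"twist": [0,0,0]},{"grip": -1,"translation": [0,0,0],"twist": [0,0,0]}])

```text
clock: 26.8
eef_pos: [549.8, -105.3, 231.1]
tcp_rot: [3.134, -0.0, 1.598]
contact_force: [-0.3, 0.2, -0.2]
opening: 0.996
```

```bash
python3 - <<'E'
from rig import r
from h import *
s=grab(r,'wrist','w16'); print(s['eef_pos'],s['tcp_rot'],s['clock'],s['contact_force'])
grab(r,'scene','s16')
z=load('w16');W=cloud(z)
a=z['p'][:,:,::-1]; b=cv2.resize(load('s16')['p'][40:240,100:270][:,:,::-1],None,fx=1.6,fy=1.92)[:384]
cv2.imwrite('pics/ws16.png',np.hstack([a,b]))
E
```

```text
[ 549.8473843  -105.29361974  231.13140525] [ 3.13433092e+00 -8.17051529e-05  1.59751941e+00] 26.8 [-0.31178769  0.19867356 -0.18148286]
```

View pics/ws16.png

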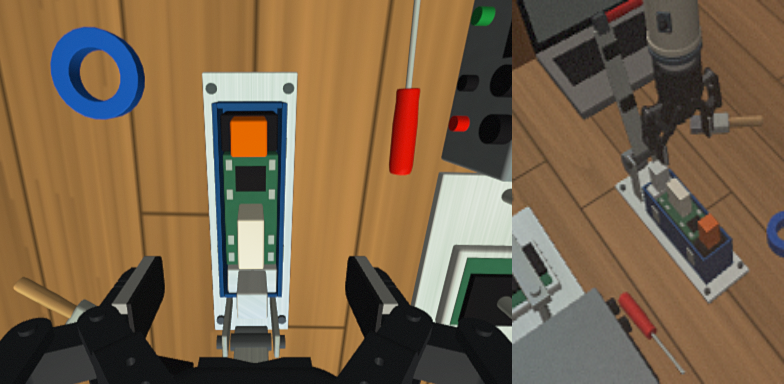

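```bash
python3 - <<'E'
from h import *
z=load('w16');W=cloud(z);p=z['p']
f=lambda P:[round(float(x),1) for x in (( P[0]-547.1)+.0283*(P[1]+140.8),(P[1]+140.8)-.0283*(P[0]-547.1),P[2]-12)]
for n,(u0,u1,v0,v1) in dict(conn=(233,264,120,152),rib=(240,261,224,262),elb=(240,262,297,312),pl=(238,262,158,166),plchip=(238,262,172,188),platelow=(230,236,210,230),platelow2=(268,274,210,230)).items():
    P=W[v0:v1,u0:u1].reshape(-1,3); print(n,f(np.nanmedian(P,0)))
rib=[ray(z,u,v,116) for u,v in[(239,221),(263,221),(263.5,268),(237.5,268)]]
print('rib c',f(np.mean(rib,0)))
print('green far edge',f(ray(z,251,155,72)))
E
```

```text
conn [-0.2, 81.4, 104.4]
rib [0.8, -14.1, 104.5]
elb [0.6, -79.5, 104.5]
pl [0.8, 50.5, 60.5]
plchip [0.3, 32.9, 61.4]
platelow [-17.9, -10.2, 60.6]
platelow2 [21.6, -9.9, 60.7]
rib c [1.5, -17.0, 104.0]
green far edge [1.9, 57.0, 60.0]
```

```bash
python3 - <<'E'
from rig import r
print(r.sense()['contact_force'], r.sign_off())
E
```

```text
the job is handed in; nothing more can be done
[-1.10770863  0.02514665 -0.02740746] None
```

I swung the hold-down arm open by its handle and released it past balance; it rests open. I then packed the elbow, the connector and the module, in that order, and handed in at about 27 s of the 72 s allowed. `r.sign_off()` gives no verdict, so the results below are my own checks.

**Last wrist view (positions in the case frame):**

| Part | Across (x) | Along (y) | Height |
|---|---|---|---|
| Elbow | about 1 mm in the last view | about -83 mm | top 104.5 mm |
| Connector | about 0 mm | about 79 to 81 mm | top 104.4 mm |
| Module | about 1 to 1.5 mm | about -17 mm | rib top 104.5 mm, green top 60.5 mm (flush with the rim) |

- **Heights:** the target top height is 104 mm, so all three parts are seated. The elbow's foot and the module's green top were level to within 1 mm in the depth readings.
- **Hold-down arm:** it was still open in the scene picture, though I did not measure its angle after letting go.
- **Robot:** it was clear of everything, with about 1 N or less on the wrist sensor.
- **Bystanders:** I did not re-measure them. The ones visible in the last pictures looked unmoved.

**Disagreement:** earlier views put the elbow 2.5 to 3 mm off centre across, against 0.6 mm in the last one. Every reading is within the 6 mm allowed. The last view's depth median for the elbow's y (-79.5 mm) covered only part of its post top, so the -83 mm above comes from the foot edge seen after I placed it.

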